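# Chock the tasting bottles on the sloping display and aim the spotlight

## Robot

A 7-joint arm with a two-finger parallel gripper is mounted at the origin on the work surface. World frame = base frame: x ahead of the robot, y to its left, z up, the work surface at z = 0. Lengths are in m, angles in rad, forces in N, time in s.
With the tool pointing down it reaches from about 0.425 to 0.925 m from the base axis. Payload 6.8 kg.
Tool frame: the origin (TCP) lies midway between the tips of the shut fingers; the grasp point (between the pads) lies 19 mm behind it; z points along the fingers, y is the line along which they close (so a half turn about z gives the same grasp; the last joint's range is limited). The gripper opens to 85 mm and grips with 20 to 120 N. Pads are 22 mm wide; open, the fingers measure 114 mm over their backs; the gripper's body (76 mm by 85 mm) begins 54 mm behind the grasp point. The pads swing forward as they close: fully open they stand 13 mm farther back than shut.
Start: joints at [-1.415, 0.477, 0.022, 1.555, -0.011, 1.109, -0.083], TCP at [0.176, 0.652, 0.231] pointing down, gripper open.
Joint ranges: [-2.96, 2.96], [-0.34, 2.1], [-1.41, 1.46], [0.24, 2.44], [-1.37, 4.51], [0.17, 1.92], [-2.96, 2.96]. Speed limits (rad/s): [2.39, 2.39, 3.14, 3.14, 3.14, 3.14, 3.14].

## Interface

Orientations are given as a unit quaternion [w, x, y, z].
In Python, from station import readout, imaging, hand_in gives the robot as it stands.
- The arm moves only by the tool drive_tool, never from a script. Its argument "series" is a list of rows, each a list of 5 numbers: the shift along the tool's x, y, z in cm, then the turn about the tool's z in degrees, then the closure, from -1 (fully open) to 1 (shut). A call has 1 to 8 rows; each row shifts and turns the commanded pose from where the row before left it, along the tool's axes as they then stand; what a row does not reach is not made up. A row lasts 1/10 s, in which the tool goes at most 50 mm and 8.59 degrees, less where a joint would pass 70% of its speed; a pose out of reach is approached as far as the arm can. A call with a gripper value outside its range is refused whole. The fingers move at their own pace and stop on an object; "squeeze" is the grip in N (left out, the last holds). Time passes only in rows, so rows that do not move let the fingers close. It gives the time, the measured TCP pose, the force, the opening and the grip force at its end, in the units of the state.
- readout.get_obs(): the state, without advancing time (a new reading comes with each control period).
- imaging.read_camera(name): name is "side" or "top"; returns the picture (400x640x3 uint8, red, green, blue); there is no depth.
- imaging.camera_model(name): a dict with "vfov" (degrees; the focal length in pixels is half the picture's height over the tangent of half this angle, whatever the lens; pixels are square), "cx", "cy" (the principal point, pixels), "distortion" ([k1, k2, p1, p2, k3] as OpenCV has them; the pictures are not rectified), "xyz" and "orientation" of the camera in the world. Camera axes: x right, y down, z forward; pixel columns grow to the right and rows downward; lengths in m; the calibration is good to about 2 mm. A picture is of the moment at which its call begins. camera_model takes no time and is no camera call.
- hand_in(): hands the job in; it is judged then, once.
Trained networks look in the newest picture that a camera, given by its name, has taken for a name from the list of things; names that differ only in an ending like _2 or _b are one class to them, and where a whole thing is asked for, a point or a joint stands for the part that bears it (a point fixed in the world has none). Each returns a list of dicts, best first, with "conf" (0 to 1); they miss things now and then, are a little off and sometimes report something else, mostly with a low value. They report only what shows in the picture. A call takes as long as a camera call. They do not tell look-alikes from the thing itself.
- imaging.cut_out(thing, camera): "mask" (400x640 bool, what is visible of it) and "centre" ([column, row] in pixels, amid what is visible of it).
The state is a dict: "t": time; "q": joint angles; "joint_vel": joint speeds; "joint_torque": joint torques, N m; "eef_pos": TCP position; "tool_rot": TCP orientation; "contact_force": force on the tool from outside, world axes, zero at the start; "torque": the same for the moment, N m; "gripper_width": opening from 0.0 (shut) to 1.0 (fully open); "grasp_force": force on a finger pad.
Only numpy, scipy, OpenCV 4.12 (cv2) and the standard library are available. Lean on these libraries where they do the work, as an engineer would, in place of code of your own. Each camera call takes 0.05 s, during which the arm holds its last target. There are 200 camera calls.

## Task

Set up the tasting display: lay every bottle from the oak rack on its side across the sloping marble slab, each with the wedges of an oak chock under its downhill side so that it stays put when you let go, and with no bottle touching another. Turn and tilt the spotlight so that its beam falls on the middle of the slab. Leave the corkscrew, stoppers, collar and corks where they stand.

Things in the scene. Friction and masses are not known exactly. Their poses are not given: they have to be found in the camera images.
- bottle0_mid (a point): dark green tasting bottle, white label, 155 mm long: body 44 mm across and 100 mm long, neck 27 mm across; about 240 g. Starts lying in the rack; may be absent. The point is on its axis, half-way along the body (50 mm from the bottom, 105 mm from the mouth). x runs along the axis to the neck; y and z turn as it rolls.
- bottle1_mid (a point): dark green tasting bottle, white label, 155 mm long: body 44 mm across and 100 mm long, neck 27 mm across; about 240 g. Starts lying in the rack; may be absent. The point is on its axis, half-way along the body (50 mm from the bottom, 105 mm from the mouth). x runs along the axis to the neck; y and z turn as it rolls.
- bottle2_mid (a point): dark green tasting bottle, white label, 155 mm long: body 44 mm across and 100 mm long, neck 27 mm across; about 240 g. Starts lying in the rack; may be absent. The point is on its axis, half-way along the body (50 mm from the bottom, 105 mm from the mouth). x runs along the axis to the neck; y and z turn as it rolls.
- chock0_mid (a point): rubber-soled oak chock, 80 g: crossbar 14 mm thick, 100 mm long (y), 32 mm high, with two 20 mm wide wedges at its ends, 60 mm apart, rising at 30 degrees from noses at x = -59 mm to the bar. The point is the bar's centre, 16 mm up; x points away from the noses, z up. A bottle lying against both wedges has its axis 68 mm from the point, along -x. Starts flat on the counter.
- chock1_mid (a point): rubber-soled oak chock, 80 g: crossbar 14 mm thick, 100 mm long (y), 32 mm high, with two 20 mm wide wedges at its ends, 60 mm apart, rising at 30 degrees from noses at x = -59 mm to the bar. The point is the bar's centre, 16 mm up; x points away from the noses, z up. A bottle lying against both wedges has its axis 68 mm from the point, along -x. Starts flat on the counter.
- chock2_mid (a point): rubber-soled oak chock, 80 g: crossbar 14 mm thick, 100 mm long (y), 32 mm high, with two 20 mm wide wedges at its ends, 60 mm apart, rising at 30 degrees from noses at x = -59 mm to the bar. The point is the bar's centre, 16 mm up; x points away from the noses, z up. A bottle lying against both wedges has its axis 68 mm from the point, along -x. Starts flat on the counter.
- slab_mid (a point): white marble slab, 320 mm down the slope by 360 mm across, flat, no lip, fixed; it slopes down 11 degrees away from the robot, so a bottle laid across it rolls off unless chocked. The point is the middle of its upper face. x points straight down the slope along the face, y across it (level), z square out of the face.
- rack: oak bottle rack, fixed, 310 by 80 mm, 36 mm high: two notched rails with inner faces 56 mm apart, three V notches 100 mm apart along x. Bottles lie along its y, axis 46 mm above the counter; between the rails nothing lies below a bottle. Origin: centre of its foot.
- lamp_swivel (a joint): swivel of the spotlight about its upright stem, rad, positive counter-clockwise from above, range -1.6 to 1.6; a friction joint (0.22 N m) that stays where it is left. The round base, 124 mm across, is fixed to the counter.
- lamp_tilt (a joint): tilt of the spotlight's barrel in its yoke, rad, 0 level, positive with the lens end down, range -0.3 to 1.1; a friction joint (0.22 N m) that stays where it is left.
- lamp_pivot (a point): where the lamp's swivel and tilt axes cross, on the barrel's axis, 265 mm above the counter. x points along the barrel out of the lens (the beam). The barrel, dark steel, 44 mm across, reaches from 50 mm behind this point to 72 mm in front; the brass yoke is within 9 mm of it along the barrel and 39 mm to either side, so the front 55 mm can be gripped from above.
- lamp_lens (a point): centre of the lamp's lens at the front end of the barrel, 72 mm from the pivot; x points along the beam.
- corkscrew_mid (a point): chrome lever corkscrew standing on its heavy base, about 240 mm high (bystander); point on its middle, 100 mm up
- champ_stopper_mid (a point): steel champagne stopper with two brass wings, 51 mm across, 46 mm high (bystander); point half-way up
- collar_mid (a point): pewter wine collar, a ring 68 mm across, 16 mm high (bystander); point at its centre, half-way up
- dec_stopper_mid (a point): glass decanter stopper standing on its knob, 68 mm across, 75 mm high (bystander); point half-way up
- cork0_mid (a point): cork standing on end, 28 mm across, 50 mm high (bystander); point half-way up
- cork1_mid (a point): cork standing on end, 28 mm across, 50 mm high (bystander); point half-way up
- cork2_mid (a point): cork standing on end, 28 mm across, 50 mm high (bystander); point half-way up
There are look-alikes about, which are no part of the job. Leave any purple or turquoise look-alike of the part that bears chock1_mid alone.

How it is judged:
By the outcome, as a careful person would: the job done as asked, in the order asked, and still so for the second after the job is handed in, with the robot touching nothing.
Of bottle0, bottle1, bottle2 only 2 to 3 are there at a start; the rules pass over those that are not, and their reading is None.
At some moment in a run one of chock0, chock1, chock2 may be knocked a few centimetres aside while the robot is not near it.
It also fails if it takes over 210 s, if anything falls off the work surface, if the arm or the gripper's body presses on something with over 40 N, if the wrist force passes 120 N, or if a joint passes its speed limit or range.

## Working session

There is one attempt and no reset: what is moved stays moved. The work goes in short steps, Python scripts to look and compute and a tool call to move; the robot and the scene stay as the last step left them, time stands still between calls to the robot, and variables do not carry over. Pictures are saved under pics/ and viewed, at most 14 in all, crops included, and the job is handed in when it is done.

Besides the shell and the picture viewer there is one more tool, called after "Emit:" as name([rows], argument=value, ...), one row to a line, values as JSON. drive_tool: Moves the arm, as the interface text tells. Its arguments: {"type":"object","properties":{"series":{"type":"array"},"squeeze":{"type":"number"}},"required":["series"]}

```bash
ls; mkdir -p pics; python3 - <<'E'
from station import readout, imaging
import cv2
for n in ("side","top"):
    im=imaging.read_camera(n); cv2.imwrite(f"pics/{n}0.png",im[:,:,::-1]); print(imaging.camera_model(n))
print(readout.get_obs())
E
```

```text
pics
{'vfov': 46.21638198738687, 'cx': 321.43276111474194, 'cy': 198.5088402657636, 'distortion': array([0.0152765, 0.       , 0.       , 0.       , 0.       ]), 'xyz': array([-0.26343448, -1.06237063,  1.1018905 ]), 'orientation': array([-0.44006519,  0.83463649, -0.29859633,  0.14340428])}
{'vfov': 55.31005736441103, 'cx': 320.4202798857068, 'cy': 198.7931703527143, 'distortion': array([-0.09171627,  0.        ,  0.        ,  0.        ,  0.        ]), 'xyz': array([ 0.29366063, -0.04953806,  1.46522832]), 'orientation': array([-0.06039128,  0.70597519, -0.70272309,  0.06428205])}
{'t': 0.1, 'q': array([-1.41507471,  0.47771031,  0.02237087,  1.55633887, -0.01150795,
        1.10932508, -0.0830762 ]), 'joint_vel': array([-1.15921984e-03, -5.53173688e-04,  1.08095463e-03, -2.70339291e-03,
       -1.92957963e-05, -5.27874074e-04,  7.81919685e-04]), 'joint_torque': array([ 3.38537800e-03, -5.97752059e+01,  1.61296215e+00, -2.81952292e+01,
        1.27424792e-02,  5.10340949e-03, -1.40374044e-05]), 'eef_pos': array([0.17590693, 0.65112193, 0.23043407]), 'tool_rot': array([-4.60377599e-05,  1.31520935e-01,  9.91313049e-01, -8.25251838e-04]), 'contact_force': array([0.02007271, 0.52884589, 0.31339187]), 'torque': array([ 0.0016189 , -0.00863861,  0.05304334]), 'grasp_force': 0.0, 'gripper_width': 1.0008365984402274}
```

View pics/side0.png

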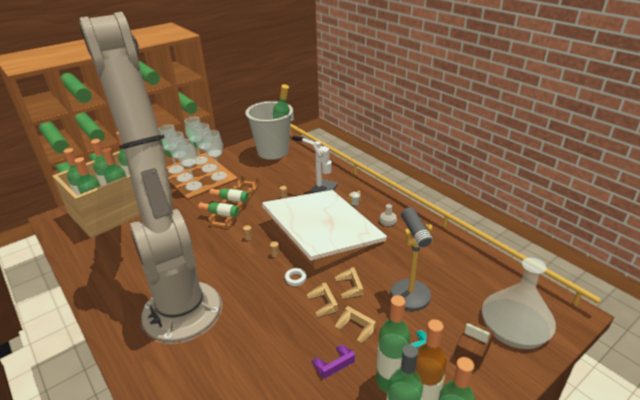

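View pics/top0.png

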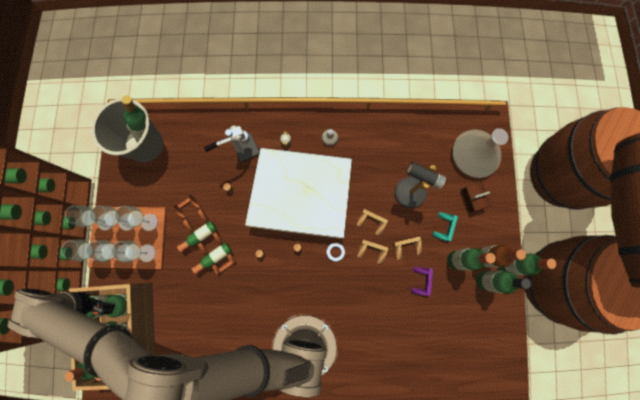

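Side and top views show two green bottles in the rack: top (202,232) and (215,257), with the upper notch (190,207) empty. The slab is at top (300,193) and the lamp at (415,180). There are three oak chocks at top (373,219), (373,250) and (408,246). The purple (423,282) and turquoise (446,227) look-alikes aren't oak, so I'll leave them alone.

```bash
cat > h.py <<'E'
from station import readout, imaging
import cv2, numpy as np
from scipy.spatial.transform import Rotation as R
from scipy.optimize import least_squares
def rot(q): return R.from_quat(np.roll(q,-1))
class Cam:
    def __init__(s,n):
        m=imaging.camera_model(n); f=200/np.tan(np.radians(m['vfov']/2))
        s.K=np.array([[f,0,m['cx']],[0,f,m['cy']],[0,0,1]]); s.d=np.array(m['distortion']); s.p=np.array(m['xyz']); s.R=rot(m['orientation']).as_matrix()
    def proj(s,P):
        P=np.atleast_2d(P).astype(float); return cv2.projectPoints((P-s.p)@s.R,np.zeros(3),np.zeros(3),s.K,s.d)[0][:,0]
    def onz(s,px,z):
        u=cv2.undistortPoints(np.atleast_2d(px).astype(float)[:,None],s.K,s.d)[:,0]
        r=np.c_[u,np.ones(len(u))]@s.R.T; return s.p+r*((z-s.p[2])/r[:,2])[:,None]
C={n:Cam(n) for n in("side","top")}
def snap(tag=None):
    o={}
    for n in C:
        o[n]=imaging.read_camera(n)
        if tag: cv2.imwrite(f"pics/{n}_{tag}.png",o[n][:,:,::-1])
    return o
def tri(pa,pb):
    def f(X): return np.r_[C["side"].proj(X)[0]-pa,C["top"].proj(X)[0]-pb]
    r=least_squares(f,[.5,0,.1]); return r.x,np.abs(r.fun).max()
def goto(xyz,ang=None):
    """print turn (deg) and, after it, shift in tool axes (cm); ang=world yaw (deg) of closing axis"""
    o=readout.get_obs(); M=rot(o['tool_rot'])
    y=M.as_matrix()[:,1]; cur=np.degrees(np.arctan2(y[1],y[0])); t=0
    if ang is not None:
        t=-((ang-cur+90)%180-90); M=M*R.from_euler('z',t,degrees=True)
    s=M.inv().apply(np.array(xyz)-o['eef_pos'])*100
    print("tcp",o['eef_pos'].round(4),"closeyaw",cur.round(1),"q7",o['q'][6].round(2),"turn",round(t,1),"shift",s.round(2))
E
python3 - <<'E'
from h import *
snap()
for th in ("bottle0_mid","chock0_mid","rack","lamp_tilt","lamp_pivot","lamp_lens","slab_mid"):
    for n in C:
        try: r=imaging.cut_out(th,n)
        except Exception as e: print(th,e); continue
        for i,x in enumerate(r[:6]):
            ys,xs=np.nonzero(x['mask']); c=cv2.minAreaRect(np.c_[xs,ys].astype(np.float32)) if len(xs) else None
            print(th,n,round(x['conf'],2),np.round(x['centre'],1),len(xs),[np.round(k,1) for k in c], C[n].onz(x['centre'],.02)[0].round(3))
            np.save(f"pics/{th}_{n}_{i}.npy",x['mask'])
E
```

```text
bottle0_mid top 0.61 [212.4 258.5] 446 [array([211.4, 258.4]), array([12.2, 43.5]), np.float64(55.6)] [0.321 0.349 0.02 ]
bottle0_mid top 0.2 [298.5 192.4] 7673 [array([299. , 192.2]), array([99.2, 81.2]), np.float64(7.6)] [0.576 0.028 0.02 ]
chock0_mid side 0.95 [354.6 278.6] 432 [array([349. , 283.9]), array([29.5, 21.9]), np.float64(68.2)] [ 0.486 -0.258  0.02 ]
chock0_mid side 0.43 [229.2 191.6] 340 [array([228.9, 194. ]), array([38.5, 10.2]), np.float64(8.1)] [0.427 0.455 0.02 ]
chock0_mid top 0.7 [198.9 231.2] 402 [array([196.4, 236.6]), array([11.4, 43.3]), np.float64(56.3)] [0.423 0.407 0.02 ]
chock0_mid top 0.6 [375.1 217.4] 288 [array([371.6, 221.8]), array([28.4, 17.5]), np.float64(22.8)] [ 0.48  -0.266  0.02 ]
rack side 0.96 [238.4 205. ] 478 [array([233.7, 202.8]), array([21.2, 62.7]), np.float64(36.6)] [0.407 0.346 0.02 ]
rack top 0.77 [193.7 231.2] 539 [array([204.8, 234.3]), array([81.6, 23.9]), np.float64(57.6)] [0.423 0.427 0.02 ]
lamp_tilt side 0.85 [419.7 230.7] 710 [array([415.3, 228.1]), array([42.1, 24.5]), np.float64(46.7)] [ 0.831 -0.228  0.02 ]
lamp_tilt top
[... 503 characters left out ...]
.4 225.6] 653 [array([414.2, 228.6]), array([42.4, 20.3]), np.float64(58.6)] [ 0.85  -0.204  0.02 ]
lamp_lens top 0.91 [429.2 177.5] 526 [array([426.2, 174.2]), array([39.8, 22.6]), np.float64(39.1)] [ 0.639 -0.483  0.02 ]
lamp_lens top 0.69 [326.5 136.9] 192 [array([329.5, 137. ]), array([14., 15.]), np.float64(90.0)] [ 0.801 -0.08   0.02 ]
slab_mid side 0.77 [322.5 225.5] 4874 [array([324.3, 223.2]), array([ 63.7, 113.6]), np.float64(78.7)] [0.58  0.026 0.02 ]
slab_mid side 0.61 [277.2 249.1] 114 [array([274., 249.]), array([14.,  8.]), np.float64(90.0)] [0.375 0.025 0.02 ]
slab_mid top 0.7 [300.1 190.9] 7657 [array([298.8, 192.2]), array([99.7, 81.2]), np.float64(7.5)] [0.582 0.022 0.02 ]
```

```bash
python3 - <<'E'
import cv2,numpy as np
t=cv2.imread("pics/top0.png"); s=cv2.imread("pics/side0.png")
def c(i,x,y,w=100,h=75): return cv2.resize(i[y:y+h,x:x+w],(400,300),interpolation=cv2.INTER_CUBIC)
cv2.imwrite("pics/c1.png",np.vstack([np.hstack([c(t,352,200),c(t,170,192)]),np.hstack([c(s,290,258),c(s,380,190,80,60)])]))
hs=cv2.cvtColor(t,cv2.COLOR_BGR2HSV)
for p in [(381,223),(366,212),(372,258),(386,250),(408,242),(400,235),(420,270),(190,207),(300,300)]: print(p,hs[p[1],p[0]],t[p[1],p[0]])
E
```

```text
(381, 223) [ 15 138 120] [ 55  87 120]
(366, 212) [ 18 126 210] [106 169 210]
(372, 258) [  9 168 109] [ 37  58 109]
(386, 250) [ 19 125 194] [ 99 159 194]
(408, 242) [ 20 125 189] [ 96 157 189]
(400, 235) [  9 174  94] [30 50 94]
(420, 270) [148 155 122] [122  48 117]
(190, 207) [ 10 173 100] [ 32  54 100]
(300, 300) [  9 174  95] [30 49 95]
```

View pics/c1.png

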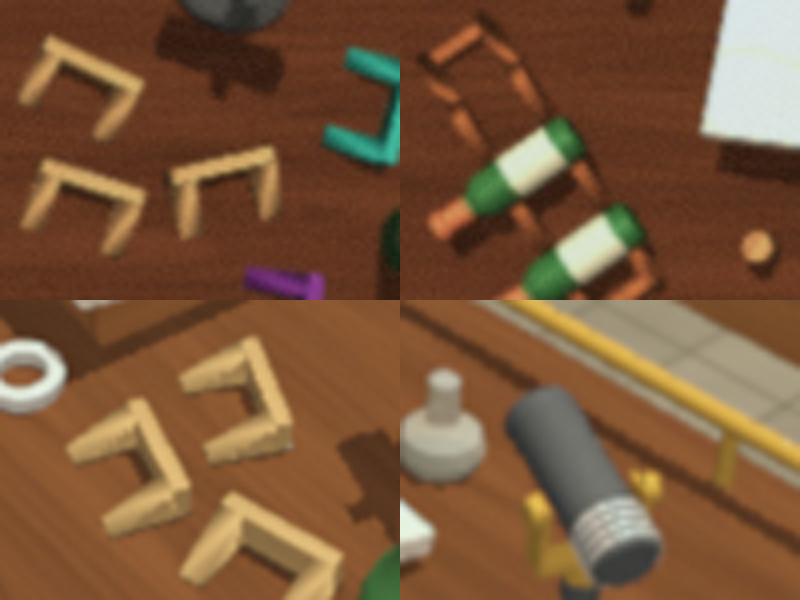

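Oak chocks (bars away from the robot, noses toward it) are at top (373,219), (373,250) and (408,246). They match the oak description, unlike the turquoise and purple ones. The lamp's yoke sits nearer its banded end, so the lens is probably the plain end. Next I'll fit poses by silhouette.

```bash
cat > fit.py <<'E'
from h import *
from scipy.optimize import minimize
SS=4
def render(n,parts,box):
    x0,y0,x1,y1=box; im=np.zeros(((y1-y0)*SS,(x1-x0)*SS),np.uint8)
    for P in parts:
        p=(C[n].proj(P)-[x0,y0]+.5)*SS
        cv2.fillConvexPoly(im,cv2.convexHull(np.round(p*16).astype(np.int32)),1,shift=4)
    return cv2.resize(im.astype(np.float32),(x1-x0,y1-y0),interpolation=cv2.INTER_AREA)
def fit(parts_of,masks,p0,step,tries=1):
    """masks {cam:(mask,box)}"""
    def cost(p):
        c=0
        for n,(m,b) in masks.items():
            r=render(n,parts_of(p),b); mm=m[b[1]:b[3],b[0]:b[2]]
            c+=1-np.minimum(r,mm).sum()/max(np.maximum(r,mm).sum(),1)
        return c/len(masks)
    p=np.array(p0,float)
    for k in range(4):
        s=np.vstack([p]+[p+np.eye(len(p))[i]*step[i]/(1.5**k)*(-1)**k for i in range(len(p))])
        r=minimize(cost,p,method='Nelder-Mead',options=dict(initial_simplex=s,xatol=1e-4,fatol=1e-5,maxfev=400)); p=r.x
    return p,r.fun
def Rz(a): return R.from_euler('z',a)
def chock_local():
    w=[]
    bar=np.array([[x,y,z] for x in(-.007,.007) for y in(-.05,.05) for z in(-.016,.016)])
    for s in(-1,1):
        ys=(s*.03,s*.05); w.append(np.array([[x,y,z] for y in ys for x,z in((-.059,-.016),(-.007,-.016),(-.007,.014))]))
    return [bar]+w
CH=chock_local()
def chock(p,z=.016): return [Rz(p[2]).apply(P)+[p[0],p[1],z] for P in CH]
th=np.linspace(0,2*np.pi,24,endpoint=False)
def cyl(a,b,ra,rb): return np.vstack([np.c_[np.full(24,t),r*np.cos(th),r*np.sin(th)] for t,r in((a,ra),(b,rb))])
BO=[cyl(-.05,.05,.022,.022),cyl(.05,.062,.022,.016)]
def bottle(p,z=.046): return [Rz(p[2]).apply(P)+[p[0],p[1],z] for P in BO]
LA=[cyl(-.05,.072,.022,.022)]
def lamp(p): return [(Rz(p[2])*R.from_euler('y',p[3])).apply(P)+[p[0],p[1],.265] for P in LA]
def slabR(yaw): return Rz(yaw)*R.from_euler('y',np.radians(11))
def slab(p):
    t=p[4]; Q=np.array([[x,y,z] for x in(-.16,.16) for y in(-.18,.18) for z in(0,-t)])
    return [slabR(p[3]).apply(Q)+p[:3]]
def blob(m,px,r=0):
    n,l=cv2.connectedComponents(m.astype(np.uint8)); x,y=map(int,px)
    w=l[y-4:y+5,x-4:x+5]; w=w[w>0]
    return (l==np.bincount(w).argmax()).astype(np.float32) if len(w) else None
def bb(m,k=8):
    ys,xs=np.nonzero(m); return max(xs.min()-k,0),max(ys.min()-k,0),min(xs.max()+k,640),min(ys.max()+k,400)
def hsv(im): return cv2.cvtColor(im,cv2.COLOR_RGB2HSV).astype(int)
def oak(im): h=hsv(im); return (h[...,0]>=13)&(h[...,0]<=26)&(h[...,1]<165)&(h[...,1]>70)&(h[...,2]>125)
E
python3 - <<'E'
from fit import *
im={n:cv2.imread(f"pics/{n}0.png")[:,:,::-1].copy() for n in C}
h={n:hsv(im[n]) for n in C}
ok={n:oak(im[n]) for n in C}
for g in[(374,218),(374,250),(408,246)]:
    w=C["top"].onz(g,.016)[0]; best=None
    ms={}
    for n in C:
        pr=C[n].proj(w)[0]
        m=np.zeros((400,640),np.float32); x,y=map(int,pr); 
        k=np.zeros_like(ok[n],bool); k[y-28:y+28,x-32:x+32]=1
        nn,l,st,ce=cv2.connectedComponentsWithStats((ok[n]&k).astype(np.uint8))
        i=1+np.argmin([np.hypot(*(ce[j]-pr))-.02*st[j,4] for j in range(1,nn)])
        m=(l==i).astype(np.float32); ms[n]=(m,bb(m)); 
    for y0 in(-.3,.2):
        p,f=fit(chock,ms,[w[0],w[1],y0],[.01,.01,.2])
        if best is None or f<best[1]: best=(p,f)
    print("chock",g,best[0].round(4),round(best[1],3),[int(v[0].sum()) for v in ms.values()])
wh={n:(h[n][...,1]<60)&(h[n][...,2]>130) for n in C}
ms={n:blob(wh[n],p) for n,p in(("side",(322,222)),("top",(300,193)))}
ms={n:(m,bb(m)) for n,m in ms.items()}
print("slab",[x for x in fit(slab,ms,[.58,.03,.05,-.1,.02],[.02,.02,.02,.05,.01])])
gr={n:((h[n][...,0]>40)&(h[n][...,0]<90)&(h[n][...,1]>80))|((h[n][...,1]<85)&(h[n][...,2]>120)) for n in C}
for g,sg in[((202,231),(233,195)),((215,256),(222,210))]:
    for use in(("top",),("top","side")):
        ms={}
        for n,q in(("top",g),("side",sg)):
            if n in use: m=blob(gr[n],q); ms[n]=(m,bb(m))
        w=C["top"].onz(g,.046)[0]
        print("bottle",use,fit(bottle,ms,[w[0],w[1],np.radians(125)],[.01,.01,.1]),[int(v[0].sum()) for v in ms.values()])
E
```

```text
chock (374, 218) [ 0.4878 -0.2653 -0.4645] 0.374 [954, 262]
chock (374, 250) [ 0.3762 -0.2632 -0.3408] 0.413 [1308, 268]
chock (408, 246) [ 0.3926 -0.3872  0.2121] 0.337 [1096, 246]
slab [array([ 0.57833234,  0.02114064,  0.05822802, -0.11895306,  0.0160088 ]), np.float64(0.015108555555343628)]
bottle ('top',) (array([0.41634993, 0.38868346, 2.21600379]), np.float64(0.10790401697158813)) [334]
bottle ('top', 'side') (array([0.41639194, 0.38807479, 2.17954526]), np.float64(0.11235415935516357)) [334, 293]
bottle ('top',) (array([0.33620355, 0.32819737, 2.20496706]), np.float64(0.0949242115020752)) [345]
bottle ('top', 'side') (array([0.3360872 , 0.32807075, 2.20334615]), np.float64(0.10283732414245605)) [345, 327]
```

```bash
python3 - <<'E'
from fit import *
im={n:cv2.imread(f"pics/{n}0.png")[:,:,::-1].copy() for n in C}
h={n:hsv(im[n]) for n in C}
for p in[(356,280),(345,273),(329,292),(355,325),(300,315),(375,300),(340,340),(310,285)]: print(p,h["side"][p[1],p[0]])
# lamp: fit vs dark/grey barrel mask
for n,p in(("side",(415,215)),("top",(420,172)),("side",(425,235)),("top",(435,180))): print(n,p,h[n][p[1],p[0]])
for hyp in(0,np.pi):
  for src in("lamp_lens","lamp_pivot"):
    ms={}
    for n in C:
        m=np.load(f"pics/{src}_{n}_0.npy").astype(np.float32); ms[n]=(m,bb(m))
    best=min((fit(lamp,ms,[.6,-.42,y+hyp,t],[.02,.02,.3,.2]) for y in(-.5,.5) for t in(0,.3)),key=lambda r:r[1])
    print(hyp,src,best)
E
```

```text
(356, 280) [ 19 117 220]
(345, 273) [ 19 119 215]
(329, 292) [ 19 118 219]
(355, 325) [ 13 166 129]
(300, 315) [ 12 164 135]
(375, 300) [ 13 166 143]
(340, 340) [ 13 164 135]
(310, 285) [ 13 161 139]
side (415, 215) [ 39  16 114]
top (420, 172) [17 24 74]
side (425, 235) [ 57  14 188]
top (435, 180) [21 24 74]
0 lamp_lens (array([ 0.59334939, -0.3869993 , -2.00285178,  0.06717154]), np.float64(0.09823557734489441))
0 lamp_pivot (array([ 0.5934619 , -0.38609577, -1.98804735,  0.08945109]), np.float64(0.10614311695098877))
3.141592653589793 lamp_lens (array([ 0.59326043, -0.38704551,  4.2769564 ,  0.05644015]), np.float64(0.09755057096481323))
3.141592653589793 lamp_pivot (array([ 0.5932561 , -0.38615487,  4.30142591,  0.09296146]), np.float64(0.10669112205505371))
```

```bash
python3 - <<'E'
from fit import *
im={n:cv2.imread(f"pics/{n}0.png")[:,:,::-1].copy() for n in C}
h={n:hsv(im[n]) for n in C}
ms={}
for n in C:
    m=np.load(f"pics/lamp_lens_{n}_0.npy").astype(np.float32); ms[n]=(m,bb(m))
for y in(-2.0,1.14):
  for P in((.593,-.387),):
    print(y,fit(lamp,ms,[*P,y,0.07 if y<0 else -.07],[.008,.008,.1,.08]))
dark={n:(h[n][...,1]<90)&(h[n][...,2]<90) for n in C}
for n,p in(("top",(408,192)),("side",(405,296))):
    m=blob(dark[n],p)
    if m is None: print(n,"none"); continue
    ys,xs=np.nonzero(m); print(n,m.sum(),xs.min(),xs.max(),ys.min(),ys.max(),C[n].onz([xs.mean(),ys.mean()],.01))
for n,px in(("side",(410,294)),("top",(410,191))): print(C[n].onz(px,.01))
def ok2(n): return (h[n][...,0]>=15)&(h[n][...,0]<=26)&(h[n][...,1]<148)&(h[n][...,1]>70)&(h[n][...,2]>125)
for g in[(374,218),(374,250),(408,246)]:
    w=C["top"].onz(g,.016)[0]; ms={}
    for n in C:
        pr=C[n].proj(w)[0]; x,y=map(int,pr)
        nn,l,st,ce=cv2.connectedComponentsWithStats(ok2(n).astype(np.uint8))
        i=1+np.argmin([np.hypot(*(ce[j]-pr))+(1e3 if st[j,4]<100 else 0) for j in range(1,nn)])
        m=(l==i).astype(np.float32); ms[n]=(m,bb(m))
    best=min((fit(chock,ms,[w[0],w[1],y0],[.01,.01,.2]) for y0 in(-.3,.2)),key=lambda r:r[1])
    print("chock",g,best,[int(v[0].sum()) for v in ms.values()])
E
```

```text
-2.0 (array([ 0.5932706 , -0.38688605, -2.00292812,  0.07244105]), np.float64(0.0980033278465271))
1.14 (array([ 0.58328039, -0.40679475,  1.12793621, -0.05253819]), np.float64(0.10006314516067505))
top 922.0 395 437 163 207 [[ 0.60612656 -0.42872422  0.01      ]]
side 34.0 401 409 290 296 [[ 0.57016171 -0.40055417  0.01      ]]
[[ 0.57987256 -0.41174888  0.01      ]]
[[ 0.58607512 -0.40743248  0.01      ]]
chock (374, 218) (array([ 0.48665723, -0.26361694, -0.46629439]), np.float64(0.1834268867969513)) [439, 227]
chock (374, 250) (array([ 0.37615067, -0.26123916, -0.31949781]), np.float64(0.16856196522712708)) [483, 233]
chock (408, 246) (array([ 0.39139654, -0.38526108,  0.22513506]), np.float64(0.18212491273880005)) [635, 221]
```

The lamp base (0.583,-0.408) settles which end is which: the plain end is the lens (yaw 1.13, tilt about -0.05). Aiming at the slab middle needs yaw 1.58 and tilt 0.45. Next I'll plan chock A.

```bash
cat >> h.py <<'E'
SL=np.array([.5783,.0211,.0582]); SR=R.from_euler('z',-.119)*R.from_euler('y',np.radians(11))
def S(x,y,z): return SL+SR.apply([x,y,z])
def plan(wps):
    """wps: (xyz or None, closing yaw deg or None): shift in current tool frame first, then turn"""
    o=readout.get_obs(); M=rot(o['tool_rot']); p=o['eef_pos'].copy()
    print("tcp",p.round(4),"q",o['q'].round(2),"F",o['contact_force'].round(1),"w",round(o['gripper_width'],3),"t",round(o['t'],1))
    for xyz,a in wps:
        s=M.inv().apply(np.array(xyz)-p)*100; p=np.array(xyz); y=M.as_matrix()[:,1]
        cur=np.degrees(np.arctan2(y[1],y[0])); t=0 if a is None else -((a-cur+90)%180-90)
        M=M*R.from_euler('z',t,degrees=True); print("shift",s.round(2),"then turn",round(t,1))
E
python3 - <<'E'
from h import *
print(S(-.042,0,0),S(-.11,0,.022),S(.113,0,0),S(.045,0,.022))
g=np.array([.4867,-.2636])
plan([((.50,.30,.23),None),((.55,-.0,.23),None),((*g,.12),-26.7),((*g,.006),None)])
E
```

```text
[0.53736323 0.0259946  0.06621398] [0.47525276 0.03342083 0.10078479] [0.6884394  0.00793119 0.03663858] [0.62632893 0.01535742 0.07120939]
tcp [0.176  0.6517 0.2313] q [-1.42  0.48  0.02  1.56 -0.01  1.11 -0.08] F [-0.1 -0.2  0.5] w 1.001 t 0.9
shift [-40.45 -25.5    0.13] then turn 0
shift [-12.65 -27.66  -0.  ] then turn 0
shift [ -0.76 -27.1   11.  ] then turn -78.4
shift [ 0.   0.  11.4] then turn 0
```

Emit:
drive_tool([
  [-4, -2.5, 0, 0, -1],
  [-4, -2.5, 0, 0, -1],
  [-4, -2.5, 0, 0, -1],
  [-4, -2.5, 0, 0, -1],
  [-4, -2.5, 0, 0, -1],
  [-4, -2.5, 0, 0, -1],
  [-4, -2.5, 0, 0, -1],
  [-4, -2.5, 0, 0, -1],
], squeeze=30)

```text
t: 1.7
eef_pos: [0.4339, 0.3736, 0.2317]
tool_rot: [0.0, 0.131, 0.991, 0.0]
contact_force: [1.0, -0.0, 0.3]
gripper_width: 1.0
grasp_force: 0.0
```

Emit:
drive_tool([
  [-2.8, -1.85, 0, 0, -1],
  [-2.8, -1.85, 0, 0, -1],
  [-2.8, -1.85, 0, 0, -1],
  [-2, -4.4, 0, 0, -1],
  [-2, -4.4, 0, 0, -1],
  [-2, -4.4, 0, 0, -1],
  [-2, -4.4, 0, 0, -1],
  [-2, -4.4, 0, 0, -1],
])

```text
t: 2.5
eef_pos: [0.5387, 0.0593, 0.2317]
tool_rot: [0.0, 0.131, 0.991, 0.0]
contact_force: [0.5, -0.3, -0.7]
gripper_width: 0.998
grasp_force: 0.0
```

Emit:
drive_tool([
  [-1.3, -2.8, 0, 0, -1],
  [-1.3, -2.8, 0, 0, -1],
  [-0.1, -4.5, 0, 0, -1],
  [-0.1, -4.5, 0, 0, -1],
  [-0.1, -4.5, 0, 0, -1],
  [-0.1, -4.5, 0, 0, -1],
  [-0.1, -4.5, 0, 0, -1],
  [-0.1, -4.5, 0, 0, -1],
])

```text
t: 3.3
eef_pos: [0.4839, -0.2635, 0.2316]
tool_rot: [0.0, 0.131, 0.991, 0.0]
contact_force: [0.1, -0.4, 0.0]
gripper_width: 0.998
grasp_force: 0.0
```

Emit:
drive_tool([
  [0, 0, 0, -8.5, -1],
  [0, 0, 0, -8.5, -1],
  [0, 0, 0, -8.5, -1],
  [0, 0, 0, -8.5, -1],
  [0, 0, 0, -8.5, -1],
  [0, 0, 0, -8.5, -1],
  [0, 0, 0, -8.5, -1],
  [0, 0, 0, -8.5, 0],
])

```text
t: 4.1
eef_pos: [0.4845, -0.2619, 0.2314]
tool_rot: [0.0, -0.448, 0.894, -0.0]
contact_force: [0.4, 0.1, -0.7]
gripper_width: 0.858
grasp_force: 0.0
```

```bash
cat > fc.py <<'E'
from fit import *
def find_chocks(im,guesses,z=None,cams=("side","top"),verbose=1):
    h={n:hsv(im[n]) for n in C}; out=[]
    for w,yaw in guesses:
        ms={}
        for n in cams:
            m0=((h[n][...,0]>=15)&(h[n][...,0]<=26)&(h[n][...,1]<148)&(h[n][...,1]>70)&(h[n][...,2]>125))
            pr=C[n].proj([*w[:2],.016])[0]
            nn,l,st,ce=cv2.connectedComponentsWithStats(m0.astype(np.uint8))
            i=1+np.argmin([np.hypot(*(ce[j]-pr))+(1e3 if st[j,4]<100 else 0) for j in range(1,nn)])
            m=(l==i).astype(np.float32); ms[n]=(m,bb(m))
        p,f=fit(chock,ms,[w[0],w[1],yaw],[.015,.015,.2]); out.append(p)
        if verbose: print("chock",p.round(4),"deg",np.degrees(p[2]).round(1),"cost",round(f,3),[int(v[0].sum()) for v in ms.values()])
    return out
E
python3 - <<'E'
from fc import *
im=snap("a")
r=find_chocks(im,[((.487,-.264),-.47),((.376,-.262),-.33),((.392,-.386),.22)])
find_chocks(im,[((.487,-.264),-.47)],cams=("side",))
p=r[0]; plan([((p[0],p[1],.12),np.degrees(p[2])),((p[0],p[1],.006),None)])
E
```

```text
chock [ 0.4863 -0.2641 -0.4698] deg -26.9 cost 0.318 [425, 111]
chock [ 0.376  -0.2606 -0.3087] deg -17.7 cost 0.54 [447, 3390]
chock [ 0.3915 -0.3848  0.2209] deg 12.7 cost 0.292 [636, 103]
chock [ 0.4869 -0.2625 -0.4471] deg -25.6 cost 0.104 [425]
tcp [ 0.4845 -0.2619  0.2314] q [ 0.19  0.27  0.24  1.87 -0.08  1.01  2.95] F [ 0.3  0.8 -0.1] w 0.687 t 4.2
shift [ 0.07 -0.27 11.14] then turn -10.3
shift [ 0.   0.  11.4] then turn 0
```

q7 is at its limit, so I'll turn the other way for the equivalent grasp: +170°.

Emit:
drive_tool([
  [0, 0, 0, 8.5, 0],
  [0, 0, 0, 8.5, 0],
  [0, 0, 0, 8.5, 0],
  [0, 0, 0, 8.5, 0],
  [0, 0, 0, 8.5, 0],
  [0, 0, 0, 8.5, 0],
  [0, 0, 0, 8.5, 0],
  [0, 0, 0, 8.5, 0],
])

```text
t: 5.0
eef_pos: [0.4845, -0.2618, 0.2314]
tool_rot: [0.0, 0.135, 0.991, 0.0]
contact_force: [-1.0, -0.4, 1.1]
gripper_width: 0.503
grasp_force: 0.0
```

Emit:
drive_tool([
  [0, 0, 0, 8.5, 0],
  [0, 0, 0, 8.5, 0],
  [0, 0, 0, 8.5, 0],
  [0, 0, 0, 8.5, 0],
  [0, 0, 0, 8.5, 0],
  [0, 0, 0, 8.5, 0],
  [0, 0, 0, 8.5, 0],
  [0, 0, 0, 8.5, 0],
])

```text
t: 5.8
eef_pos: [0.4845, -0.2618, 0.2314]
tool_rot: [0.0, 0.666, 0.746, 0.0]
contact_force: [0.4, 0.2, -0.1]
gripper_width: 0.499
grasp_force: 0.0
```

Emit:
drive_tool([
  [0, 0, 0, 8.5, 0],
  [0, 0, 0, 8.5, 0],
  [0, 0, 0, 8.5, 0],
  [0, 0, 0, 8.2, 0],
])

```text
t: 6.2
eef_pos: [0.4846, -0.2617, 0.2315]
tool_rot: [0.0, 0.854, 0.521, 0.0]
contact_force: [0.4, -0.4, -0.9]
gripper_width: 0.498
grasp_force: 0.0
```

```bash
python3 - <<'E'
from h import *
p=[.4865,-.2633]; plan([((p[0],p[1],.12),-26.5),((p[0],p[1],.006),None)])
E
```

```text
tcp [ 0.4846 -0.2617  0.2315] q [-0.27  0.35  0.82  1.89 -0.3   1.02  0.21] F [ 0.4 -0.4 -0.9] w 0.498 t 6.2
shift [-0.06  0.23 11.15] then turn -0.8
shift [-0.00e+00 -1.00e-02  1.14e+01] then turn 0
```

Emit:
drive_tool([
  [0, 0.1, 4, 0, 0],
  [0, 0.1, 4, 0, 0],
  [0, 0, 4, 0, 0],
  [0, 0, 4, 0, 0],
  [0, 0, 3, 0, 0],
  [0, 0, 2, 0, 0],
  [0, 0, 1, 0, 0],
  [0, 0, 0.4, 0, 0],
], squeeze=40)

```text
t: 7.0
eef_pos: [0.4861, -0.2627, 0.0067]
tool_rot: [-0.0, 0.852, 0.524, -0.0]
contact_force: [-0.6, 0.2, 0.6]
gripper_width: 0.499
grasp_force: 0.0
```

Emit:
drive_tool([
  [0, 0, 0, 0, 1],
  [0, 0, 0, 0, 1],
  [0, 0, 0, 0, 1],
  [0, 0, 0, 0, 1],
  [0, 0, 0, 0, 1],
  [0, 0, 0, 0, 1],
])

```text
t: 7.6
eef_pos: [0.4871, -0.2632, 0.0084]
tool_rot: [0.001, 0.852, 0.524, 0.001]
contact_force: [-0.7, 0.3, 6.9]
gripper_width: 0.157
grasp_force: 40.4
```

```bash
python3 - <<'E'
from h import *
A=S(-.042,0,0); B=S(.113,0,0); z=A[2]+.0115+.006+.004
p=readout.get_obs()['eef_pos']
plan([((p[0],p[1],.15),None),((*A[:2],.15),-6.8),((*A[:2],z),None)])
E
```

```text
tcp [ 0.4871 -0.2632  0.0084] q [-0.04  0.67  0.55  2.03 -0.61  0.61  0.46] F [-0.7  0.3  6.9] w 0.157 t 7.6
shift [ 1.000e-02  3.000e-02 -1.416e+01] then turn 0
shift [28.07 -8.56 -0.  ] then turn -20.0
shift [ 0.   -0.01  6.23] then turn 0
```

Emit:
drive_tool([
  [0, 0, -2.2, 0, 1],
  [0, 0, -4, 0, 1],
  [0, 0, -4, 0, 1],
  [0, 0, -4, 0, 1],
])

```text
t: 8.0
eef_pos: [0.4858, -0.2626, 0.1508]
tool_rot: [-0.0, 0.852, 0.524, -0.0]
contact_force: [0.7, 0.5, -0.3]
gripper_width: 0.149
grasp_force: 39.4
```

Emit:
drive_tool([
  [3.5, -1.07, 0, 0, 1],
  [3.5, -1.07, 0, 0, 1],
  [3.5, -1.07, 0, 0, 1],
  [3.5, -1.07, 0, 0, 1],
  [3.5, -1.07, 0, 0, 1],
  [3.5, -1.07, 0, 0, 1],
  [3.5, -1.07, 0, 0, 1],
  [3.5, -1.07, 0, 0, 1],
])

```text
t: 8.8
eef_pos: [0.536, 0.0274, 0.1496]
tool_rot: [-0.0, 0.852, 0.524, 0.0]
contact_force: [1.2, -0.2, -0.4]
gripper_width: 0.16
grasp_force: 39.5
```

Emit:
drive_tool([
  [0, 0, 0, -6.7, 1],
  [0, 0, 0, -6.7, 1],
  [0, 0, 0, -6.6, 1],
  [0, 0, 0, 0, 1],
])

```text
t: 9.2
eef_pos: [0.536, 0.0258, 0.1495]
tool_rot: [-0.0, 0.748, 0.664, 0.0]
contact_force: [0.3, 0.3, -0.9]
gripper_width: 0.157
grasp_force: 39.4
```

```bash
python3 - <<'E'
from h import *
A=S(-.042,0,0); z=A[2]+.0115+.008+.003
plan([((*A[:2],z),-6.8)])
im=snap("b")
cv2.imwrite("pics/c2.png",np.hstack([cv2.resize(im["side"][150:300,240:440,::-1],(400,300)),cv2.resize(im["top"][130:280,230:430,::-1],(400,300))]))
E
```

```text
tcp [0.536  0.0258 0.1495] q [-0.68  0.41  0.66  2.   -0.33  0.84  0.04] F [ 0.3  0.3 -0.9] w 0.157 t 9.2
shift [0.03 0.13 6.08] then turn 0.0
```

View pics/c2.png

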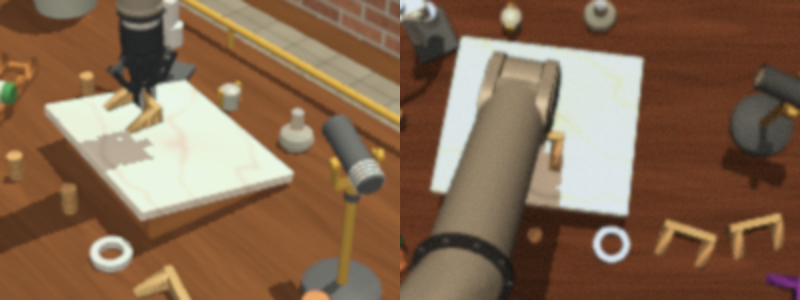

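The chock is held over the slab with its noses facing the robot (side crop 135,108). I'll lower it and release.

Emit:
drive_tool([
  [0, 0.1, 2.5, 0, 1],
  [0, 0, 2, 0, 1],
  [0, 0, 1, 0, 1],
  [0, 0, 0.4, 0, 1],
  [0, 0, 0.2, 0, 1],
  [0, 0, 0.2, 0, 1],
  [0, 0, 0, 0, 1],
])

```text
t: 10.0
eef_pos: [0.5377, 0.0256, 0.0872]
tool_rot: [0.0, 0.748, 0.664, 0.001]
contact_force: [-0.8, -1.3, 4.8]
gripper_width: 0.153
grasp_force: 40.3
```

Emit:
drive_tool([
  [0, 0, 0, 0, 0.6],
  [0, 0, 0, 0, 0.5],
  [0, 0, 0, 0, 0.4],
  [0, 0, 0, 0, 0.3],
  [0, 0, 0, 0, 0.2],
  [0, 0, 0, 0, 0.2],
])

```text
t: 10.6
eef_pos: [0.5371, 0.0256, 0.0863]
tool_rot: [-0.0, 0.748, 0.664, -0.0]
contact_force: [-0.2, 1.1, 0.2]
gripper_width: 0.402
grasp_force: 0.0
```

Emit:
drive_tool([
  [0, 0, -2, 0, 0.2],
  [0, 0, -4, 0, 0],
  [0, 0, -4, 0, 0],
  [0, 0, 0, 0, 0],
])

```text
t: 11.0
eef_pos: [0.5404, 0.0253, 0.1911]
tool_rot: [0.002, 0.748, 0.664, 0.004]
contact_force: [0.4, 0.4, 0.8]
gripper_width: 0.501
grasp_force: 0.0
```

```bash
python3 - <<'E'
from fc import *
im=snap("b2")
r=find_chocks(im,[((.392,-.386),.22),((.376,-.261),-.31)])
q=r[0]
plan([((q[0],q[1],.16),np.degrees(q[2])),((q[0],q[1],.008),None)])
E
```

```text
chock [ 0.3914 -0.385   0.2265] deg 13.0 cost 0.176 [637, 223]
chock [ 0.3757 -0.2611 -0.3094] deg -17.7 cost 0.166 [491, 235]
tcp [0.5376 0.0259 0.1871] q [-0.72  0.36  0.7   1.97 -0.29  0.92  0.01] F [0.1 0.1 0.2] w 0.497 t 11.1
shift [-42.53  -9.66   2.64] then turn -19.8
shift [-1.00e-02 -3.00e-02  1.52e+01] then turn 0
```

Emit:
drive_tool([
  [-4.25, -0.97, 0.2, 0, 0],
  [-4.25, -0.97, 0.3, 0, 0],
  [-4.25, -0.97, 0.3, 0, 0],
  [-4.25, -0.97, 0.3, 0, 0],
  [-4.25, -0.97, 0.3, 0, 0],
  [-4.25, -0.97, 0.3, 0, 0],
  [-4.25, -0.97, 0.3, 0, 0],
  [-4.25, -0.97, 0.3, 0, 0],
])

```text
t: 11.9
eef_pos: [0.4181, -0.3036, 0.1619]
tool_rot: [-0.001, 0.748, 0.664, -0.0]
contact_force: [1.2, -0.5, -0.7]
gripper_width: 0.502
grasp_force: 0.0
```

Emit:
drive_tool([
  [-4.25, -0.97, 0.3, 0, 0],
  [-4.25, -0.97, 0, 0, 0],
  [0, 0, 0, -6.6, 0],
  [0, 0, 0, -6.6, 0],
  [0, 0, 0, -6.6, 0],
  [0, 0, 0, 0, 0],
])

```text
t: 12.5
eef_pos: [0.3895, -0.3843, 0.1589]
tool_rot: [-0.001, 0.622, 0.783, 0.0]
contact_force: [1.5, 0.0, 0.7]
gripper_width: 0.5
grasp_force: 0.0
```

```bash
python3 - <<'E'
from fc import *
im={n:cv2.imread(f"pics/{n}_b2.png")[:,:,::-1].copy() for n in C}
r=find_chocks(im,[((.392,-.386),.22)],cams=("top",))
find_chocks(im,[((.376,-.261),-.3)],cams=("top",))
h=hsv(im["side"]);m=((h[...,0]>=15)&(h[...,0]<=26)&(h[...,1]<148)&(h[...,1]>70)&(h[...,2]>125)).astype(np.float32)
# the chock that stands on the slab
def tilted(p): return [(Rz(p[2])*R.from_euler('y',np.radians(11))).apply(P)+S(*p[:2],.016) for P in CH]
def tl(p): return [SR.apply(Rz(p[2]).apply(P))+S(p[0],p[1],.016) for P in CH]
ms={}
now=snap("b3")
for n in C:
    hh=hsv(now[n]); mm=(hh[...,0]>=12)&(hh[...,0]<=28)&(hh[...,1]>70)
    m=blob(mm,C[n].proj(S(-.042,0,.03))[0])
    if m is not None: ms[n]=(m,bb(m)); print(n,m.sum())
print("on slab",fit(tl,ms,[-.04,0,0],[.01,.01,.1]))
q=r[0]
plan([((q[0],q[1],.16),np.degrees(q[2])),((q[0],q[1],.008),None)])
E
```

```text
chock [ 0.3922 -0.3859  0.2306] deg 13.2 cost 0.263 [223]
chock [ 0.3756 -0.2622 -0.312 ] deg -17.9 cost 0.227 [235]
side 308.0
top 284.0
on slab (array([-0.04488978, -0.00068225, -0.00972419]), np.float64(0.17695462703704834))
tcp [ 0.3899 -0.3844  0.1594] q [ 0.15  0.41  0.65  1.96 -0.32  0.87  1.2 ] F [ 0.5 -0.3  0.2] w 0.499 t 12.6
shift [-0.2   0.2  -0.06] then turn -0.4
shift [-0.02  0.02 15.2 ] then turn 0
```

Emit:
drive_tool([
  [-0.1, 0.1, 4, 0, 0],
  [0, 0.1, 4, 0, 0],
  [0, 0, 4, 0, 0],
  [0, 0, 2, 0, 0],
  [0, 0, 0.8, 0, 0],
  [0, 0, 0.2, 0, 0],
])

```text
t: 13.2
eef_pos: [0.3921, -0.3851, 0.0095]
tool_rot: [-0.001, 0.623, 0.782, -0.0]
contact_force: [-0.8, -0.2, 1.0]
gripper_width: 0.499
grasp_force: 0.0
```

Emit:
drive_tool([
  [0, 0, 0, 0, 1],
  [0, 0, 0, 0, 1],
  [0, 0, 0, 0, 1],
  [0, 0, 0, 0, 1],
  [0, 0, 0, 0, 1],
  [0, 0, 0, 0, 1],
])

```text
t: 13.8
eef_pos: [0.3933, -0.3861, 0.0116]
tool_rot: [0.001, 0.623, 0.782, 0.0]
contact_force: [-0.2, 0.7, 8.0]
gripper_width: 0.155
grasp_force: 40.1
```

```bash
python3 - <<'E'
from h import *
B=S(.116,0,0); z=B[2]+.0115+.008+.003; A=S(0.04,-.1,0)
p=readout.get_obs()['eef_pos']
plan([((p[0],p[1],.17),None),((*B[:2],.17),-6.8),((*B[:2],z),None)])
E
```

```text
tcp [ 0.3933 -0.3861  0.0116] q [ 0.3   0.64  0.48  2.03 -0.52  0.59  1.36] F [-0.2  0.7  8. ] w 0.155 t 13.8
shift [ -0.03   0.03 -15.84] then turn 0
shift [3.168e+01 3.788e+01 1.000e-02] then turn 19.8
shift [ 1.000e-02 -2.000e-02  1.114e+01] then turn 0
```

Emit:
drive_tool([
  [0, 0, -3.8, 0, 1],
  [0, 0, -4, 0, 1],
  [0, 0, -4, 0, 1],
  [0, 0, -4, 0, 1],
  [1.44, 1.72, 0, 0, 1],
  [2.88, 3.44, 0, 0, 1],
  [2.88, 3.44, 0, 0, 1],
  [2.88, 3.44, 0, 0, 1],
])

```text
t: 14.6
eef_pos: [0.488, -0.2586, 0.1689]
tool_rot: [0.0, 0.623, 0.782, 0.001]
contact_force: [1.2, 0.4, -1.5]
gripper_width: 0.155
grasp_force: 39.4
```

Emit:
drive_tool([
  [2.88, 3.44, 0, 0, 1],
  [2.88, 3.44, 0, 0, 1],
  [2.88, 3.44, 0, 0, 1],
  [2.88, 3.44, 0, 0, 1],
  [2.88, 3.44, 0, 0, 1],
  [2.88, 3.44, 0, 0, 1],
  [2.88, 3.44, 0, 0, 1],
  [1.44, 1.72, 0, 0, 1],
])

```text
t: 15.4
eef_pos: [0.6919, 0.0141, 0.1681]
tool_rot: [-0.0, 0.621, 0.784, 0.001]
contact_force: [0.6, 0.3, -1.5]
gripper_width: 0.153
grasp_force: 39.4
```

Emit:
drive_tool([
  [0, 0, 0, 6.6, 1],
  [0, 0, 0, 6.6, 1],
  [0, 0, 0, 6.6, 1],
  [0, 0, 0, 0, 1],
])

```text
t: 15.8
eef_pos: [0.6899, 0.0087, 0.1683]
tool_rot: [0.0, 0.748, 0.664, -0.0]
contact_force: [0.5, 0.8, -0.4]
gripper_width: 0.154
grasp_force: 39.3
```

```bash
python3 - <<'E'
from h import *
B=S(.116,0,0); z=B[2]+.0115+.011+.003
plan([((*B[:2],z),-6.8)])
E
```

```text
tcp [0.6899 0.0087 0.1683] q [-0.54  0.64  0.66  1.61 -0.44  1.05  0.13] F [ 0.5  0.8 -0.4] w 0.154 t 15.8
shift [-0.09  0.16 10.68] then turn -0.1
```

Emit:
drive_tool([
  [-0.1, 0.1, 4, 0, 1],
  [0, 0, 4, 0, 1],
  [0, 0, 1.8, 0, 1],
  [0, 0, 0.6, 0, 1],
  [0, 0, 0.2, 0, 1],
  [0, 0, 0.2, 0, 1],
  [0, 0, 0.1, 0, 1],
  [0, 0, 0, 0, 1],
])

```text
t: 16.6
eef_pos: [0.6921, 0.0071, 0.0607]
tool_rot: [0.001, 0.748, 0.664, 0.001]
contact_force: [1.8, -0.1, 1.9]
gripper_width: 0.152
grasp_force: 39.6
```

Emit:
drive_tool([
  [0, 0, 0, 0, 0.6],
  [0, 0, 0, 0, 0.5],
  [0, 0, 0, 0, 0.4],
  [0, 0, 0, 0, 0.3],
  [0, 0, 0, 0, 0.2],
  [0, 0, 0, 0, 0.2],
])

```text
t: 17.2
eef_pos: [0.6909, 0.0072, 0.0592]
tool_rot: [-0.0, 0.748, 0.664, -0.0]
contact_force: [0.0, -0.1, -0.3]
gripper_width: 0.399
grasp_force: 0.0
```

Emit:
drive_tool([
  [0, 0, -2, 0, 0.2],
  [0, 0, -4, 0, 0],
  [0, 0, -4, 0, 0],
  [0, 0, -2, 0, -1],
])

```text
t: 17.6
eef_pos: [0.6925, 0.0066, 0.1831]
tool_rot: [0.001, 0.748, 0.664, 0.002]
contact_force: [1.3, -0.6, -0.0]
gripper_width: 0.657
grasp_force: 0.0
```

```bash
python3 - <<'E'
from h import *
plan([((.45,.33,.2),None),((.416,.388,.17),36.8),((.416,.388,.042),None)])
E
```

```text
tcp [0.6925 0.0066 0.1831] q [-0.54  0.63  0.67  1.59 -0.43  1.07  0.13] F [ 1.3 -0.6 -0. ] w 0.657 t 17.6
shift [ 29.22 -27.92  -1.8 ] then turn 0
shift [ 5.35 -4.08  2.98] then turn -43.6
shift [ 0.03 -0.05 12.8 ] then turn 0
```

Emit:
drive_tool([
  [2, -1.8, -1, 0, -1],
  [3.4, -3.26, -1, 0, -1],
  [3.4, -3.26, 0, 0, -1],
  [3.4, -3.26, 0, 0, -1],
  [3.4, -3.26, 0, 0, -1],
  [3.4, -3.26, 0, 0, -1],
  [3.4, -3.26, 0, 0, -1],
  [3.4, -3.26, 0, 0, -1],
])

```text
t: 18.4
eef_pos: [0.4758, 0.2939, 0.1995]
tool_rot: [-0.0, 0.748, 0.664, 0.0]
contact_force: [0.2, 0.5, 1.0]
gripper_width: 1.006
grasp_force: 0.0
```

Emit:
drive_tool([
  [3.4, -3.26, 0, 0, -1],
  [2.65, -2, 0, 0, -1],
  [2.65, -2, 0, 0, -1],
  [0, 0, 0, -8.5, -1],
  [0, 0, 0, -8.5, -1],
  [0, 0, 0, -8.5, -1],
  [0, 0, 0, -8.5, -1],
  [0, 0, 0, -8.5, -1],
])

```text
t: 19.2
eef_pos: [0.4154, 0.3875, 0.1994]
tool_rot: [0.0, 0.454, 0.891, 0.0]
contact_force: [-0.1, 0.4, 0.6]
gripper_width: 1.001
grasp_force: 0.0
```

```bash
python3 - <<'E'
from fc import *
now=snap("c")
def tl(p): return [SR.apply(Rz(p[2]).apply(P))+S(p[0],p[1],.016) for P in CH]
for s in(-.045,.116):
    ms={}
    for n in C:
        hh=hsv(now[n]); mm=(hh[...,0]>=12)&(hh[...,0]<=28)&(hh[...,1]>70)
        m=blob(mm,C[n].proj(S(s,0,.03))[0])
        if m is not None: ms[n]=(m,bb(m)); print(n,m.sum())
    print("on slab",fit(tl,ms,[s,0,0],[.01,.01,.1]))
plan([((.416,.388,.1),36.8),((.416,.388,.031),None)])
E
```

```text
side 309.0
top 285.0
on slab (array([-0.04475309, -0.00070101, -0.00641368]), np.float64(0.17342904210090637))
side 117416.0
top 268.0
on slab (array([ 0.11228776,  0.00137822, -0.01336175]), np.float64(0.598921537399292))
tcp [0.4155 0.3874 0.1995] q [-1.27  0.36  0.52  1.88 -0.22  0.96 -0.03] F [-0.7  0.4  0.1] w 0.996 t 19.3
shift [0.01 0.08 9.95] then turn -1.1
shift [-0.  -0.   6.9] then turn 0
```

Emit:
drive_tool([
  [0, 0.1, 4, -1, -1],
  [0, 0, 4, 0, -1],
  [0, 0, 4, 0, -1],
  [0, 0, 3, 0, -1],
  [0, 0, 1.2, 0, -1],
  [0, 0, 0.6, 0, -1],
  [0, 0, 0, 0, -1],
])

```text
t: 20.0
eef_pos: [0.4166, 0.3884, 0.0316]
tool_rot: [0.0, 0.449, 0.893, 0.0]
contact_force: [-0.7, -0.3, -0.0]
gripper_width: 1.003
grasp_force: 0.0
```

Emit:
drive_tool([
  [0, 0, 0, 0, 0.2],
  [0, 0, 0, 0, 0.4],
  [0, 0, 0, 0, 0.6],
  [0, 0, 0, 0, 1],
  [0, 0, 0, 0, 1],
  [0, 0, 0, 0, 1],
])

```text
t: 20.6
eef_pos: [0.4156, 0.3881, 0.0323]
tool_rot: [-0.001, 0.449, 0.894, -0.0]
contact_force: [-3.2, -1.6, 8.5]
gripper_width: 0.502
grasp_force: 39.7
```

```bash
python3 - <<'E'
from h import *
o=readout.get_obs(); p=o['eef_pos']; d=p[2]-.046
A=S(-.0447-.069,0,.022)
print(A,d)
plan([((p[0],p[1],.2),None),((*A[:2],.2),-6.8),((*A[:2],A[2]+d+.002),None)])
E
```

```text
[0.47164643 0.03385203 0.10149078] -0.013664155766042248
tcp [0.4156 0.3881 0.0323] q [-1.16  0.6   0.39  1.98 -0.38  0.63  0.12] F [-3.2 -1.6  8.5] w 0.502 t 20.6
shift [ 2.000e-02 -1.000e-02 -1.677e+01] then turn 0
shift [-3.176e+01 -1.665e+01 -2.000e-02] then turn 43.4
shift [-0.000e+00  1.000e-02  1.102e+01] then turn 0
```

Emit:
drive_tool([
  [0, 0, -2, 0, 1],
  [0, 0, -3.7, 0, 1],
  [0, 0, -3.7, 0, 1],
  [0, 0, -3.7, 0, 1],
  [0, 0, -3.7, 0, 1],
  [-1.8, -0.95, 0, 0, 1],
  [-3.5, -1.85, 0, 0, 1],
  [-3.5, -1.85, 0, 0, 1],
])

```text
t: 21.4
eef_pos: [0.4309, 0.2881, 0.1988]
tool_rot: [-0.0, 0.448, 0.894, -0.0]
contact_force: [0.7, -0.9, -1.1]
gripper_width: 0.503
grasp_force: 41.6
```

Emit:
drive_tool([
  [-3.5, -1.85, 0, 0, 1],
  [-3.5, -1.85, 0, 0, 1],
  [-3.5, -1.85, 0, 0, 1],
  [-3.5, -1.85, 0, 0, 1],
  [-3.5, -1.85, 0, 0, 1],
  [-3.5, -1.85, 0, 0, 1],
  [-1.9, -0.95, 0, 0, 1],
  [0, 0, 0, 7.2, 1],
])

```text
t: 22.2
eef_pos: [0.4707, 0.0295, 0.1988]
tool_rot: [-0.0, 0.507, 0.862, -0.0]
contact_force: [0.2, 0.2, -2.5]
gripper_width: 0.497
grasp_force: 41.5
```

Emit:
drive_tool([
  [0, 0, 0, 7.2, 1],
  [0, 0, 0, 7.2, 1],
  [0, 0, 0, 7.2, 1],
  [0, 0, 0, 7.2, 1],
  [0, 0, 0, 7.4, 1],
  [0, 0, 0, 0, 1],
])

```text
t: 22.8
eef_pos: [0.4705, 0.0336, 0.1986]
tool_rot: [-0.0, 0.748, 0.664, -0.001]
contact_force: [-0.7, 0.5, -1.5]
gripper_width: 0.507
grasp_force: 41.4
```

```bash
python3 - <<'E'
from h import *
A=S(-.0447-.069,0,.022)
plan([((*A[:2],A[2]-.0137+.003),-6.8)])
im=snap("d")
cv2.imwrite("pics/c3.png",np.hstack([cv2.resize(im["side"][150:300,220:420,::-1],(400,300)),cv2.resize(im["top"][130:280,200:400,::-1],(400,300))]))
E
```

```text
tcp [0.4705 0.0336 0.1986] q [-0.93  0.23  0.85  2.1  -0.22  0.9  -0.07] F [-0.7  0.5 -1.5] w 0.507 t 22.8
shift [ 0.05  0.12 10.78] then turn -0.0
```

View pics/c3.png

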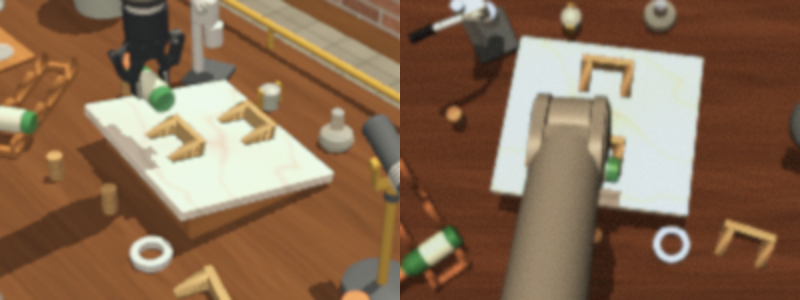

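Bottle held above chock A (side crop 155,90) and both chocks lie flat on the slab. Lowering.

Emit:
drive_tool([
  [0, 0.1, 4, 0, 1],
  [0, 0, 4, 0, 1],
  [0, 0, 2, 0, 1],
  [0, 0, 0.6, 0, 1],
  [0, 0, 0.2, 0, 1],
  [0, 0, 0.2, 0, 1],
  [0, 0, 0, 0, 1],
])

```text
t: 23.6
eef_pos: [0.4734, 0.0343, 0.0902]
tool_rot: [0.0, 0.747, 0.665, 0.001]
contact_force: [0.1, 0.5, -1.6]
gripper_width: 0.503
grasp_force: 41.4
```

Emit:
drive_tool([
  [0, 0, 0.1, 0, 1],
  [0, 0, 0, 0, 1],
])

```text
t: 23.8
eef_pos: [0.4735, 0.0343, 0.0894]
tool_rot: [0.0, 0.747, 0.665, 0.001]
contact_force: [-3.1, 0.3, 6.7]
gripper_width: 0.502
grasp_force: 42.5
```

Emit:
drive_tool([
  [0, 0, 0, 0, 0],
  [0, 0, 0, 0, -0.1],
  [0, 0, 0, 0, -0.2],
  [0, 0, 0, 0, -0.3],
  [0, 0, 0, 0, -0.4],
  [0, 0, 0, 0, -0.4],
  [0, 0, 0, 0, -0.4],
])

```text
t: 24.5
eef_pos: [0.4726, 0.0341, 0.0882]
tool_rot: [-0.0, 0.747, 0.664, -0.0]
contact_force: [0.4, 0.1, -0.1]
gripper_width: 0.703
grasp_force: 0.0
```

Emit:
drive_tool([
  [0, 0, -0.8, 0, -0.4],
  [0, 0, -2, 0, -0.4],
  [0, 0, -4, 0, -0.4],
  [0, 0, -4, 0, -0.6],
  [0, 0, -1, 0, -1],
])

```text
t: 25.0
eef_pos: [0.4749, 0.0338, 0.2101]
tool_rot: [0.001, 0.748, 0.664, 0.003]
contact_force: [1.4, 1.1, -0.5]
gripper_width: 0.939
grasp_force: 0.0
```

```bash
python3 - <<'E'
from h import *
im=snap("e")
cv2.imwrite("pics/c4.png",np.hstack([cv2.resize(im["side"][150:300,220:420,::-1],(400,300)),cv2.resize(im["top"][130:280,200:400,::-1],(400,300))]))
plan([((.44,.20,.2),None),((.336,.328,.2),36.8),((.336,.328,.031),None)])
E
```

```text
tcp [0.4738 0.0345 0.208 ] q [-0.96  0.22  0.88  2.09 -0.22  0.92 -0.07] F [ 0.1  0.4 -0.6] w 1.005 t 25.1
shift [16.04 -5.29  0.82] then turn 0
shift [ 1.150e+01 -1.182e+01 -1.000e-02] then turn -43.5
shift [ 0.   -0.07 16.9 ] then turn 0
```

View pics/c4.png

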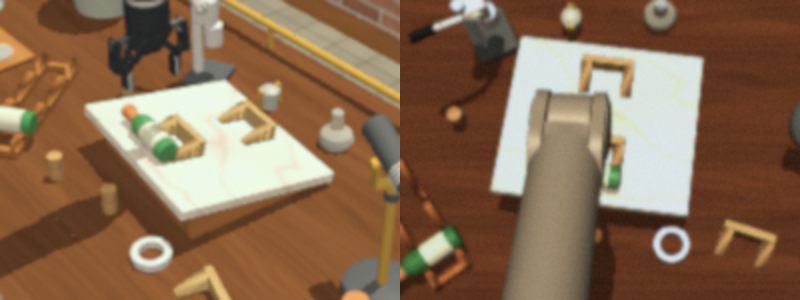

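Bottle A rests against its chock (side crop 150,135). Next is the second bottle.

Emit:
drive_tool([
  [2, -0.66, 0.2, 0, -1],
  [3.5, -1.16, 0.2, 0, -1],
  [3.5, -1.16, 0.2, 0, -1],
  [3.5, -1.16, 0.2, 0, -1],
  [3.5, -1.16, 0, 0, -1],
  [2.9, -2.95, 0, 0, -1],
  [2.9, -2.95, 0, 0, -1],
  [2.9, -2.95, 0, 0, -1],
])

```text
t: 25.9
eef_pos: [0.359, 0.2963, 0.1968]
tool_rot: [0.0, 0.747, 0.664, -0.001]
contact_force: [-0.6, 1.4, -0.4]
gripper_width: 1.002
grasp_force: 0.0
```

Emit:
drive_tool([
  [2.8, -2.97, 0, 0, -1],
  [0, 0, 0, -8.5, -1],
  [0, 0, 0, -8.5, -1],
  [0, 0, 0, -8.5, -1],
  [0, 0, 0, -8.5, -1],
  [0, 0, 0, -8.5, -1],
  [0, 0, 0, -1, -1],
  [0, 0, 0, 0, -1],
])

```text
t: 26.7
eef_pos: [0.3344, 0.3266, 0.1973]
tool_rot: [-0.0, 0.449, 0.893, -0.001]
contact_force: [0.0, 0.0, 0.3]
gripper_width: 0.999
grasp_force: 0.0
```

```bash
python3 - <<'E'
from h import *
plan([((.336,.328,.031),36.8)])
E
```

```text
tcp [0.3344 0.3266 0.1973] q [-1.44  0.19  0.61  2.1  -0.14  0.89 -0.11] F [0.  0.  0.3] w 0.999 t 26.7
shift [ 0.03  0.25 16.63] then turn -0.2
```

Emit:
drive_tool([
  [0, 0.2, 4, 0, -1],
  [0, 0, 4, 0, -1],
  [0, 0, 4, 0, -1],
  [0, 0, 2.8, 0, -1],
  [0, 0, 1.2, 0, -1],
  [0, 0, 0.6, 0, -1],
  [0, 0, 0, 0, -1],
])

```text
t: 27.4
eef_pos: [0.3366, 0.3284, 0.0324]
tool_rot: [0.0, 0.448, 0.894, -0.0]
contact_force: [0.0, -0.1, 0.4]
gripper_width: 1.002
grasp_force: 0.0
```

Emit:
drive_tool([
  [0, 0, 0, 0, 0.2],
  [0, 0, 0, 0, 0.4],
  [0, 0, 0, 0, 0.6],
  [0, 0, 0, 0, 1],
  [0, 0, 0, 0, 1],
  [0, 0, 0, 0, 1],
])

```text
t: 28.0
eef_pos: [0.3355, 0.3282, 0.0331]
tool_rot: [-0.001, 0.448, 0.894, -0.0]
contact_force: [-3.4, -3.0, 9.7]
gripper_width: 0.505
grasp_force: 39.4
```

```bash
python3 - <<'E'
from fc import *
o=readout.get_obs(); p=o['eef_pos']; d=p[2]-.046
now=snap("f")
def tl(p): return [SR.apply(Rz(p[2]).apply(P))+S(p[0],p[1],.016) for P in CH]
ms={}
for n in C:
    hh=hsv(now[n]); mm=(hh[...,0]>=14)&(hh[...,0]<=28)&(hh[...,1]>70)&(hh[...,1]<150)&(hh[...,2]>125)
    m=blob(mm,C[n].proj(S(.113,0,.03))[0])
    if m is not None: ms[n]=(m,bb(m)); print(n,m.sum())
q,f=fit(tl,ms,[.113,0,0],[.01,.01,.1]); print(q,f)
A=S(q[0]-.069,q[1],.022); print(A,d)
plan([((p[0],p[1],.2),None),((.44,.2,.2),None),((*A[:2],.2),-6.8),((*A[:2],A[2]+d+.003),None)])
E
```

```text
side 341.0
top 224.0
[ 0.11568149  0.00233232 -0.00606346] 0.2742725610733032
[0.62824475 0.01747729 0.07088855] -0.012896657563999159
tcp [0.3355 0.3282 0.0331] q [-1.26  0.49  0.44  2.21 -0.42  0.52  0.14] F [-3.6 -2.1 10. ] w 0.501 t 28.1
shift [  0.02  -0.03 -16.69] then turn 0
shift [-16.52   0.7   -0.02] then turn 0
shift [-25.89   4.16  -0.04] then turn 43.5
shift [-0.    0.03 13.9 ] then turn 0
```

Emit:
drive_tool([
  [0, 0, -2, 0, 1],
  [0, 0, -3.7, 0, 1],
  [0, 0, -3.7, 0, 1],
  [0, 0, -3.7, 0, 1],
  [0, 0, -3.6, 0, 1],
  [-2.5, 0.1, 0, 0, 1],
  [-3.5, 0.15, 0, 0, 1],
  [-3.5, 0.15, 0, 0, 1],
])

```text
t: 28.9
eef_pos: [0.3965, 0.2542, 0.1998]
tool_rot: [-0.0, 0.447, 0.895, 0.001]
contact_force: [0.2, 0.4, -1.8]
gripper_width: 0.498
grasp_force: 42.1
```

Emit:
drive_tool([
  [-3.5, 0.15, 0, 0, 1],
  [-3.5, 0.15, 0, 0, 1],
  [-3.7, 0.6, 0, 0, 1],
  [-3.7, 0.6, 0, 0, 1],
  [-3.7, 0.6, 0, 0, 1],
  [-3.7, 0.6, 0, 0, 1],
  [-3.7, 0.6, 0, 0, 1],
  [-3.7, 0.6, 0, 0, 1],
])

```text
t: 29.7
eef_pos: [0.603, 0.0433, 0.1992]
tool_rot: [-0.0, 0.448, 0.894, 0.0]
contact_force: [-0.5, 0.6, -2.0]
gripper_width: 0.499
grasp_force: 42.1
```

Emit:
drive_tool([
  [-3.7, 0.6, 0, 0, 1],
  [0, 0, 0, 7.2, 1],
  [0, 0, 0, 7.2, 1],
  [0, 0, 0, 7.2, 1],
  [0, 0, 0, 7.2, 1],
  [0, 0, 0, 7.2, 1],
  [0, 0, 0, 7.4, 1],
  [0, 0, 0, 0, 1],
])

```text
t: 30.5
eef_pos: [0.629, 0.0186, 0.199]
tool_rot: [-0.0, 0.747, 0.665, -0.0]
contact_force: [-0.8, -0.4, -2.1]
gripper_width: 0.499
grasp_force: 41.9
```

```bash
python3 - <<'E'
from h import *
A=np.array([0.62775,0.0175,0.0709])
plan([((*A[:2],A[2]-.0129+.003),-6.8)])
E
```

```text
tcp [0.629  0.0186 0.199 ] q [-0.75  0.58  0.9   1.74 -0.51  1.07  0.21] F [-0.8 -0.4 -2.1] w 0.499 t 30.5
shift [-0.12 -0.11 13.8 ] then turn 0.1
```

Emit:
drive_tool([
  [-0.1, -0.3, 4, 0, 1],
  [0, 0, 4, 0, 1],
  [0, 0, 3.5, 0, 1],
  [0, 0, 1.5, 0, 1],
  [0, 0, 0.6, 0, 1],
  [0, 0, 0.2, 0, 1],
  [0, 0, 0.1, 0, 1],
  [0, 0, 0, 0, 1],
])

```text
t: 31.3
eef_pos: [0.6274, 0.0175, 0.0617]
tool_rot: [0.001, 0.747, 0.665, 0.001]
contact_force: [-0.0, 0.8, -1.9]
gripper_width: 0.498
grasp_force: 41.9
```

Emit:
drive_tool([
  [0, 0, 0.1, 0, 1],
  [0, 0, 0, 0, 1],
])

```text
t: 31.5
eef_pos: [0.6272, 0.0176, 0.0602]
tool_rot: [0.0, 0.747, 0.665, 0.001]
contact_force: [-0.6, 0.6, 2.2]
gripper_width: 0.496
grasp_force: 42.5
```

Emit:
drive_tool([
  [0, 0, 0.1, 0, 1],
  [0, 0, 0, 0, 1],
  [0, 0, 0, 0, 0],
  [0, 0, 0, 0, -0.1],
  [0, 0, 0, 0, -0.2],
  [0, 0, 0, 0, -0.3],
  [0, 0, 0, 0, -0.4],
  [0, 0, 0, 0, -0.4],
])

```text
t: 32.3
eef_pos: [0.6264, 0.0175, 0.0582]
tool_rot: [-0.0, 0.747, 0.665, -0.0]
contact_force: [0.7, -0.4, -0.3]
gripper_width: 0.701
grasp_force: 0.0
```

Emit:
drive_tool([
  [0, 0, -0.8, 0, -0.4],
  [0, 0, -2, 0, -0.4],
  [0, 0, -4, 0, -0.4],
  [0, 0, -4, 0, -0.6],
  [0, 0, -4, 0, -1],
  [0, 0, -4, 0, -1],
  [0, 0, -4, 0, -1],
  [0, 0, -4, 0, -1],
])

```text
t: 33.1
eef_pos: [0.626, 0.0172, 0.3286]
tool_rot: [0.0, 0.747, 0.665, 0.0]
contact_force: [0.7, 0.8, -0.7]
gripper_width: 0.999
grasp_force: 0.0
```

Emit:
drive_tool([
  [-3, -2, -2, 0, -1],
  [-4, -2, 0, 0, -1],
  [-4, -2, 0, 0, -1],
  [-4, -2, 0, 0, -1],
  [-4, -2, 0, 0, -1],
  [0, 0, 0, 0, -1],
])

```text
t: 33.7
eef_pos: [0.5008, -0.1666, 0.3473]
tool_rot: [-0.0, 0.75, 0.661, 0.001]
contact_force: [-0.0, 0.0, 0.5]
gripper_width: 1.003
grasp_force: 0.0
```

```bash
python3 - <<'E'
from fit import *
im=snap("g")
cv2.imwrite("pics/c5.png",np.hstack([cv2.resize(im["side"][150:300,220:420,::-1],(400,300)),cv2.resize(im["top"][110:260,250:450,::-1],(400,300))]))
piv=np.array([.583,-.408,.265])
def L(y,t,r=.045): return piv+r*np.array([np.cos(t)*np.cos(y),np.cos(t)*np.sin(y),-np.sin(t)])
print(L(1.128,-.05),L(1.583,.447))
# refit lamp w/ base-fixed pivot using colour mask: network
for n in C: pass
ms={}
for n in C:
    r=imaging.cut_out("lamp_lens",n)
    print(n,[(round(x['conf'],2),np.round(x['centre'])) for x in r])
    if r: m=r[0]['mask'].astype(np.float32); ms[n]=(m,bb(m))
print(fit(lamp,ms,[.583,-.408,1.128,-.05],[.005,.005,.1,.08]))
p=L(1.128,-.05)
plan([((p[0],p[1],.40),np.degrees(1.128)-90),((p[0],p[1],p[2]-.012),None)])
E
```

```text
[ 0.60225695 -0.36739075  0.26724906] [ 0.5825048  -0.36742436  0.2455482 ]
side [(0.83, array([414., 228.]))]
top [(0.81, array([428., 175.]))]
(array([ 0.58421957, -0.40504042,  1.13197007, -0.1049453 ]), np.float64(0.09385913610458374))
tcp [ 0.5058 -0.1586  0.3464] q [-0.75  0.23  1.13  1.8  -0.22  1.25  0.32] F [-1.  -0.4  0.1] w 1.001 t 33.9
shift [-19.64  11.96  -5.37] then turn 18.8
shift [-1.000e-02 -0.000e+00  1.448e+01] then turn 0
```

View pics/c5.png

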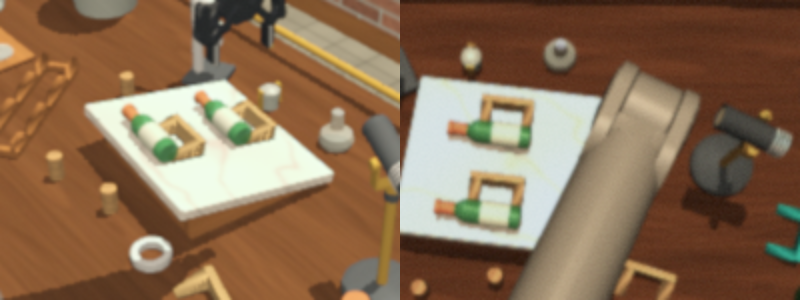

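Both bottles lie against their chocks, well apart (top crop 490,133 and 480,212). The yoke at (765,120) is nearer the banded end, which confirms the plain end is the lens. Next is the lamp.

Emit:
drive_tool([
  [0, 0, -4, 0, -1],
  [0, 0, -1.4, 0, -1],
  [-3.9, 2.4, 0, 0, -1],
  [-3.9, 2.4, 0, 0, -1],
  [-3.9, 2.4, 0, 0, -1],
  [-3.9, 2.4, 0, 0, -1],
  [-4, 2.4, 0, 0, -1],
  [0, 0, 0, 6, -1],
])

```text
t: 34.7
eef_pos: [0.601, -0.3745, 0.3975]
tool_rot: [-0.0, 0.783, 0.622, -0.003]
contact_force: [0.2, 0.1, -0.3]
gripper_width: 1.0
grasp_force: 0.0
```

Emit:
drive_tool([
  [0, 0, 0, 6.4, -1],
  [0, 0, 0, 6.4, -1],
  [0, 0, 0, 0, -1],
])

```text
t: 35.0
eef_pos: [0.6031, -0.3671, 0.399]
tool_rot: [-0.001, 0.845, 0.535, -0.001]
contact_force: [-0.1, -0.3, -0.9]
gripper_width: 1.0
grasp_force: 0.0
```

```bash
python3 - <<'E'
from h import *
p=np.array([.6023,-.3668,.268])
plan([((p[0],p[1],p[2]-.012),64.7-90)])
im=snap("i")
cv2.imwrite("pics/c6.png",np.hstack([cv2.resize(im["side"][150:300,300:500,::-1],(400,300)),cv2.resize(im["top"][110:260,330:530,::-1],(400,300))]))
E
```

```text
tcp [ 0.6031 -0.3671  0.399 ] q [-0.13  0.63  1.08  1.28 -0.54  1.54  0.43] F [-0.1 -0.3 -0.9] w 1.0 t 35.0
shift [ 1.00e-02 -6.00e-02  1.43e+01] then turn -0.1
```

View pics/c6.png

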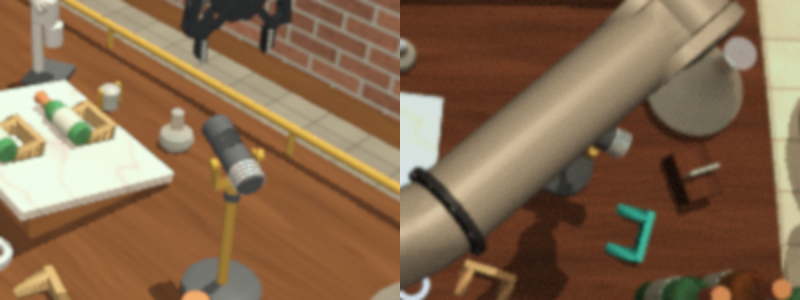

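The gripper is straight above the barrel's front (side crop 225,140), so I'll descend.

Emit:
drive_tool([
  [0, 0, 3, 0, -1],
  [0, 0, 3, 0, -1],
  [0, 0, 3, 0, -1],
  [0, 0, 2, 0, -1],
  [0, 0, 2, 0, -1],
  [0, 0, 1, 0, -1],
  [0, 0, 0, 0, -1],
], squeeze=25)

```text
t: 35.8
eef_pos: [0.6018, -0.3671, 0.2589]
tool_rot: [-0.001, 0.845, 0.535, -0.0]
contact_force: [-0.3, -0.2, -0.9]
gripper_width: 0.997
grasp_force: 0.0
```

Emit:
drive_tool([
  [0, 0, 0, 0, -0.6],
  [0, 0, 0, 0, -0.4],
  [0, 0, 0, 0, -0.2],
  [0, 0, 0, 0, 0],
  [0, 0, 0, 0, 0.3],
  [0, 0, 0, 0, 0.5],
  [0, 0, 0, 0, 0.5],
  [0, 0, 0, 0, 0.5],
])

```text
t: 36.6
eef_pos: [0.6018, -0.3683, 0.2611]
tool_rot: [0.0, 0.845, 0.534, 0.0]
contact_force: [-1.9, 1.8, 4.5]
gripper_width: 0.509
grasp_force: 24.9
```

Emit:
drive_tool([
  [-0.01, -0.34, 0, -4.35, 0.5],
  [-0.01, -0.34, 0, -4.35, 0.5],
  [-0.01, -0.34, 0, -4.35, 0.5],
  [-0.01, -0.34, 0, -4.35, 0.5],
  [-0.01, -0.34, 0, -4.35, 0.5],
  [-0.01, -0.34, 0, -4.35, 0.5],
  [0, 0, 0, 0, 0.5],
])

```text
t: 37.3
eef_pos: [0.582, -0.3645, 0.261]
tool_rot: [0.001, 0.703, 0.711, 0.0]
contact_force: [-0.6, -2.4, 2.7]
gripper_width: 0.505
grasp_force: 26.4
```

Emit:
drive_tool([
  [0, 0, 0.38, 0, 0.5],
  [0, 0, 0.38, 0, 0.5],
  [-0.05, 0, 0.38, 0, 0.5],
  [-0.08, 0, 0.38, 0, 0.5],
  [-0.13, 0, 0.37, 0, 0.5],
  [-0.17, 0, 0.37, 0, 0.5],
  [0, 0, 0, 0, 0.5],
])

```text
t: 38.0
eef_pos: [0.583, -0.3666, 0.2377]
tool_rot: [-0.001, 0.703, 0.711, 0.001]
contact_force: [-0.3, 3.4, 3.2]
gripper_width: 0.506
grasp_force: 26.3
```

```bash
python3 - <<'E'
from fit import *
plan([])
im=snap("j")
cv2.imwrite("pics/c7.png",np.hstack([cv2.resize(im["side"][150:300,300:500,::-1],(400,300)),cv2.resize(im["side"][190:250,380:460,::-1],(400,300),interpolation=cv2.INTER_CUBIC)]))
E
```

```text
tcp [ 0.583  -0.3666  0.2377] q [-0.09  0.65  0.9   1.55 -0.53  1.21  0.92] F [-0.3  3.4  3.2] w 0.506 t 38.0
```

View pics/c7.png

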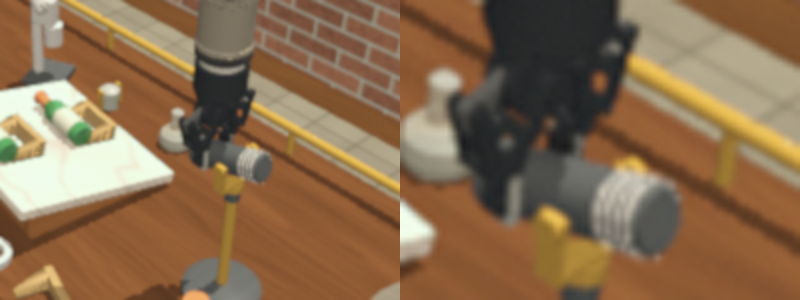

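The barrel now points toward the slab. I'll release, back off and measure.

Emit:
drive_tool([
  [0, 0, 0, 0, 0],
  [0, 0, 0, 0, -0.3],
  [0, 0, 0, 0, -0.6],
  [0, 0, 0, 0, -1],
  [0, 0, 0, 0, -1],
  [0, 0, 0, 0, -1],
])

```text
t: 38.7
eef_pos: [0.582, -0.3682, 0.2376]
tool_rot: [-0.0, 0.703, 0.711, -0.0]
contact_force: [0.6, -0.3, 0.5]
gripper_width: 1.001
grasp_force: 0.0
```

Emit:
drive_tool([
  [0, 0, -2, 0, -1],
  [0, 0, -4, 0, -1],
  [0, 0, -4, 0, -1],
  [0, 0, -4, 0, -1],
  [0, -4, 0, 0, -1],
  [0, -4, 0, 0, -1],
  [0, -4, 0, 0, -1],
  [0, -4, 0, 0, -1],
])

```text
t: 39.5
eef_pos: [0.4204, -0.3701, 0.3775]
tool_rot: [-0.0, 0.703, 0.711, 0.0]
contact_force: [-0.1, 0.0, 1.7]
gripper_width: 1.003
grasp_force: 0.0
```

```bash
cat > lm.py <<'E'
from fit import *
def dk(im,n):
    h=hsv(im); return h
def lampfit(im,pts=True,cams=("side","top")):
    ms={}
    for n in cams:
        r=imaging.cut_out("lamp_lens",n)
        if r and np.hypot(*(np.array(r[0]['centre'])-C[n].proj([.583,-.40,.26])[0]))<25: m=r[0]['mask'].astype(np.float32); ms[n]=(m,bb(m)); print(n,round(r[0]['conf'],2),m.sum())
    f4=fit(lamp,ms,[.583,-.406,1.58,.44],[.005,.005,.1,.1])
    f2=fit(lambda p:lamp([.5835,-.4065,*p]),ms,[1.58,.44],[.1,.1])
    for p in(f4[0],[.5835,-.4065,*f2[0]]):
        y,t=p[2:]; d=np.array([np.cos(t)*np.cos(y),np.cos(t)*np.sin(y),-np.sin(t)]); o=np.array([p[0],p[1],.265])
        nz=SR.apply([0,0,1]); k=(SL-o)@nz/(d@nz); print(np.round(p,3),"hit in slab frame",SR.inv().apply(o+k*d-SL).round(3))
    v=SL-[.5835,-.4065,.265]; print("want",np.arctan2(v[1],v[0]),np.arctan2(-v[2],np.hypot(*v[:2])),f4[1],f2[1])
E
python3 - <<'E'
from lm import *
plan([])
im=snap("k"); lampfit(im)
cv2.imwrite("pics/c8.png",np.hstack([cv2.resize(im["side"][190:250,380:460,::-1],(400,300),interpolation=cv2.INTER_CUBIC),cv2.resize(im["top"][110:260,290:490,::-1],(400,300),interpolation=cv2.INTER_CUBIC)]))
E
```

```text
tcp [ 0.4204 -0.3701  0.3775] q [-0.25  0.28  1.1   1.68 -0.26  1.33  0.9 ] F [-0.1  0.   1.7] w 1.003 t 39.5
side 0.89 624.0
top 0.69 484.0
[ 0.582 -0.407  1.539  0.345] hit in slab frame [0.005 0.151 0.   ]
[ 0.584 -0.406  1.55   0.339] hit in slab frame [-0.001  0.158 -0.   ]
want 1.582956625402268 0.4504367187248372 0.11340856552124023 0.11670246720314026
```

View pics/c8.png

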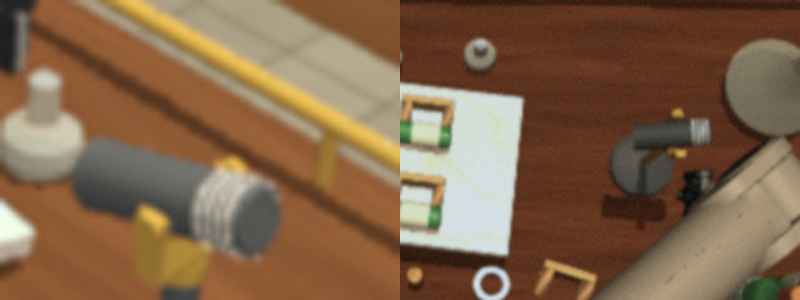

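Picture: the barrel (side crop 170,190) points at the slab but is a bit too level. I'll sharpen the measurement with a colour mask.

```bash
cat > lm2.py <<'E'
from lm import *
def sharp(im,y0=1.55,t0=.4,cams=("side","top")):
    ms={}
    for n in cams:
        h=hsv(im[n]); low=(h[...,1]<75)
        z=render(n,lamp([.5835,-.4065,y0,t0]),(0,0,640,400))>0
        near=cv2.dilate(z.astype(np.uint8),np.ones((9,9)))>0
        m=blob(low&near,C[n].proj([.5835,-.4,.265])[0]); m=cv2.morphologyEx(m,cv2.MORPH_OPEN,np.ones((3,3))); ms[n]=(m,bb(m)); 
    for nm,f,p0,st in(("4",lamp,[.5835,-.4065,y0,t0],[.004,.004,.1,.1]),("2",lambda p:lamp([.5835,-.4065,*p]),[y0,t0],[.1,.1])):
        p,c=fit(f,ms,p0,st); p=p if len(p)==4 else np.r_[.5835,-.4065,p]
        y,t=p[2:]; d=np.array([np.cos(t)*np.cos(y),np.cos(t)*np.sin(y),-np.sin(t)]); o=np.array([p[0],p[1],.265])
        nz=SR.apply([0,0,1]); k=(SL-o)@nz/(d@nz); print("sharp",p.round(3),round(c,3),"hit",SR.inv().apply(o+k*d-SL).round(3),[int(v[0].sum()) for v in ms.values()])
    return p
E
python3 - <<'E'
from lm2 import *
im={n:cv2.imread(f"pics/{n}_k.png")[:,:,::-1].copy() for n in C}
sharp(im,1.55,.35); sharp(im,1.55,.35,("side",)); 
i0={n:cv2.imread(f"pics/{n}0.png")[:,:,::-1].copy() for n in C}
sharp(i0,1.13,-.07)
E
```

```text
sharp [ 0.582 -0.402  1.717  0.16 ] 0.196 hit [-0.218  0.567 -0.   ] [615, 540]
sharp [ 0.584 -0.406  1.671  0.222] 0.219 hit [-0.123  0.367 -0.   ] [615, 540]
sharp [ 0.582 -0.402  1.819  0.093] 0.171 hit [-0.434  0.826 -0.   ] [615]
sharp [ 0.584 -0.406  1.512  0.34 ] 0.196 hit [ 0.021  0.17  -0.   ] [615]
sharp [ 0.584 -0.407  1.137 -0.056] 0.195 hit [-0.535 -2.208 -0.   ] [615, 506]
sharp [ 0.584 -0.406  1.127 -0.04 ] 0.196 hit [-0.635 -2.438 -0.   ] [615, 506]
```

```bash
python3 - <<'E'
from lm2 import *
im={n:cv2.imread(f"pics/{n}_k.png")[:,:,::-1].copy() for n in C}
pts={}
big=[]
for n,(x,y) in(("side",(385,205)),("top",(395,160))):
    h=hsv(im[n]); c=im[n][y:y+45,x:x+60,::-1]; big.append(cv2.resize(c,(400,300),interpolation=cv2.INTER_CUBIC))
    s=h[y:y+45,x:x+60,1]; g=cv2.resize((np.clip(s,0,255)).astype(np.uint8),(400,300),interpolation=cv2.INTER_NEAREST); b=cv2.cvtColor(g,cv2.COLOR_GRAY2BGR)
    k=400/60
    for t,col in((.34,(0,0,255)),(.45,(0,255,0))):
        hull=cv2.convexHull(((C[n].proj(lamp([.5835,-.4065,1.56,t])[0])-[x,y]+.5)*k).astype(np.int32)); cv2.polylines(b,[hull],True,col,1)
    big.append(b)
cv2.imwrite("pics/c9.png",np.vstack([np.hstack(big[:2]),np.hstack(big[2:])]))
E
```

```text
(no output)
```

View pics/c9.png

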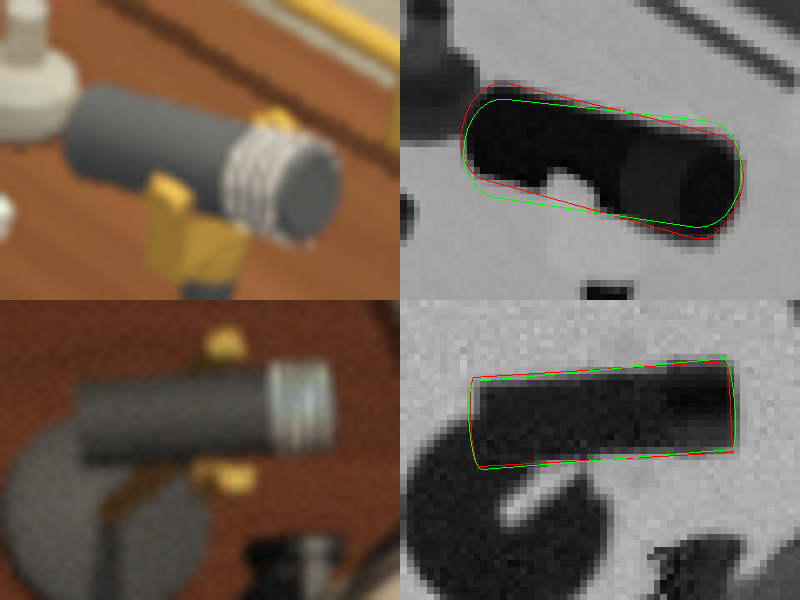

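The red outline (tilt 0.34, yaw 1.56) fits the barrel in both views, and the goal is tilt 0.45, yaw 1.58. I'll regrasp and correct by about +1.6° of swivel and +0.115 of tilt.

```bash
python3 - <<'E'
from h import *
piv=np.array([.5835,-.4065,.265])
def L(y,t,r=.046): return piv+r*np.array([np.cos(t)*np.cos(y),np.cos(t)*np.sin(y),-np.sin(t)])
p=L(1.555,.335); q=L(1.583,.45); print(p,q)
plan([((p[0],p[1],.3775),np.degrees(1.555)-90),((p[0],p[1],p[2]-.01),None),((q[0],q[1],q[2]-.01),np.degrees(1.583)-90)])
E
```

```text
[ 0.58418621 -0.36306255  0.24987662] [ 0.58299453 -0.36508252  0.24499159]
tcp [ 0.4215 -0.3701  0.3782] q [-0.25  0.28  1.09  1.68 -0.26  1.34  0.9 ] F [-0.7  0.   0.1] w 0.994 t 39.7
shift [ 0.53 16.27  0.1 ] then turn 1.5
shift [-0.02 -0.03 13.76] then turn 0
shift [-0.2  -0.12  0.49] then turn -1.6
```

Emit:
drive_tool([
  [0.1, 4, 0, 0.4, -1],
  [0.1, 4, 0, 0.4, -1],
  [0.1, 4, 0, 0.4, -1],
  [0.2, 4.2, 0, 0.3, -1],
  [0, 0, 4, 0, -1],
  [0, 0, 4, 0, -1],
  [0, 0, 4, 0, -1],
  [0, 0, 1.8, 0, -1],
])

```text
t: 40.5
eef_pos: [0.5844, -0.3624, 0.2343]
tool_rot: [-0.003, 0.711, 0.703, -0.001]
contact_force: [0.5, 1.2, 0.5]
gripper_width: 1.001
grasp_force: 0.0
```

Emit:
drive_tool([
  [0, 0, 0, 0, -0.6],
  [0, 0, 0, 0, -0.4],
  [0, 0, 0, 0, -0.2],
  [0, 0, 0, 0, 0],
  [0, 0, 0, 0, 0.3],
  [0, 0, 0, 0, 0.5],
  [0, 0, 0, 0, 0.5],
  [0, 0, 0, 0, 0.5],
])

```text
t: 41.3
eef_pos: [0.5843, -0.3654, 0.2412]
tool_rot: [0.001, 0.712, 0.702, 0.0]
contact_force: [-2.3, 0.5, 6.1]
gripper_width: 0.505
grasp_force: 25.7
```

Emit:
drive_tool([
  [-0.05, -0.04, 0.2, -0.5, 0.5],
  [-0.08, -0.04, 0.2, -0.5, 0.5],
  [-0.1, -0.04, 0.22, -0.6, 0.5],
  [0, 0, 0, 0, 0.5],
  [0, 0, 0, 0, 0.5],
])

```text
t: 41.8
eef_pos: [0.584, -0.3671, 0.2352]
tool_rot: [0.001, 0.702, 0.712, 0.001]
contact_force: [-1.1, 2.4, 6.3]
gripper_width: 0.504
grasp_force: 27.6
```

Emit:
drive_tool([
  [0, 0, 0, 0, 0],
  [0, 0, 0, 0, -0.3],
  [0, 0, 0, 0, -0.6],
  [0, 0, 0, 0, -1],
  [0, 0, 0, 0, -1],
  [0, 0, 0, 0, -1],
  [0, 0, -2, 0, -1],
  [0, 0, -4, 0, -1],
])

```text
t: 42.6
eef_pos: [0.5819, -0.3654, 0.2908]
tool_rot: [-0.003, 0.702, 0.712, -0.001]
contact_force: [2.2, 0.3, -0.2]
gripper_width: 0.999
grasp_force: 0.0
```

Emit:
drive_tool([
  [0, 0, -4, 0, -1],
  [0, 0, -4, 0, -1],
  [0, -4, 0, 0, -1],
  [0, -4, 0, 0, -1],
  [0, -4, 0, 0, -1],
  [0, -4, 0, 0, -1],
  [0, 0, 0, 0, -1],
])

```text
t: 43.3
eef_pos: [0.4166, -0.3712, 0.3739]
tool_rot: [-0.001, 0.705, 0.709, 0.001]
contact_force: [0.3, 0.5, 0.1]
gripper_width: 1.006
grasp_force: 0.0
```

```bash
cat > ov.py <<'E'
from lm2 import *
def ov(im,cands,out):
    big=[]
    for n,(x,y) in(("side",(385,205)),("top",(395,160))):
        h=hsv(im[n]); s=h[y:y+45,x:x+60,1]; k=400/60
        b=cv2.cvtColor(cv2.resize(s.astype(np.uint8),(400,300),interpolation=cv2.INTER_NEAREST),cv2.COLOR_GRAY2BGR)
        for (yw,t),col in zip(cands,((0,0,255),(0,255,0),(255,128,0))):
            hull=cv2.convexHull(((C[n].proj(lamp([.5835,-.4065,yw,t])[0])-[x,y]+.5)*k).astype(np.int32)); cv2.polylines(b,[hull],True,col,1)
        big.append(b)
    cv2.imwrite(out,np.hstack(big))
E
python3 - <<'E'
from ov import *
im=snap("l"); lampfit(im)
im2=snap("m"); lampfit(im2)
ov(im2,[(1.583,.45),(1.583,.35)],"pics/c10.png"); plan([])
E
```

```text
side 0.63 567.0
top 0.94 451.0
[ 0.582 -0.408  1.512  0.451] hit in slab frame [ 0.029  0.013 -0.   ]
[ 0.584 -0.406  1.526  0.444] hit in slab frame [ 0.024  0.019 -0.   ]
want 1.582956625402268 0.4504367187248372 0.13255971670150757 0.14177846908569336
side 0.97 559.0
top 0.74 583.0
[ 0.583 -0.408  1.54   0.492] hit in slab frame [ 0.021 -0.033 -0.   ]
[ 0.584 -0.406  1.543  0.499] hit in slab frame [ 0.021 -0.038 -0.   ]
want 1.582956625402268 0.4504367187248372 0.11381977796554565 0.12079647183418274
tcp [ 0.4238 -0.369   0.3733] q [-0.25  0.29  1.1   1.69 -0.27  1.33  0.91] F [0.4 0.2 0. ] w 1.001 t 43.7
```

View pics/c10.png

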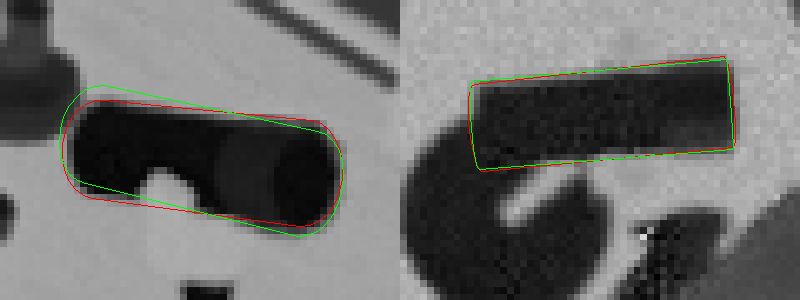

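Red (the target, yaw 1.583, tilt 0.45) nearly coincides with the barrel in both views. One last numeric check, plus the state of the bottles.

```bash
python3 - <<'E'
from ov import *
from scipy.optimize import minimize
im={n:cv2.imread(f"pics/{n}_m.png")[:,:,::-1].copy() for n in C}
T={}
for n in C:
    h=hsv(im[n]); s=h[...,1].astype(float); soft=np.clip((115-s)/90,0,1)
    z=(render(n,lamp([.5835,-.4065,1.57,.44]),(0,0,640,400))>.01).astype(np.uint8); near=cv2.dilate(z,np.ones((9,9)))>0
    brass=cv2.dilate(((h[...,0]>=17)&(h[...,0]<=30)&(s>100)&(h[...,2]>90)).astype(np.uint8),np.ones((3,3)))>0
    w=near&~brass
    if n=="top":
        base=(np.hypot(*(np.indices((400,640))[::-1]-C[n].proj([.5835,-.4065,.01])[0][:,None,None]))<19)
        w&=~(base&(z==0))
    else: # knuckle below, stopper left
        w&=~((np.indices((400,640))[0]>C[n].proj([.5835,-.4065,.235])[0][1]+4)&(z==0))
        r=imaging.cut_out("dec_stopper_mid","side"); 
        for q in r[:1]: w&=~(cv2.dilate(q['mask'].astype(np.uint8),np.ones((3,3)))>0)
    T[n]=(soft,w)
def cost(p):
    c=0
    for n in C:
        r=cv2.GaussianBlur(render(n,[(Rz(p[0])*R.from_euler('y',p[1])).apply(LA[0])*1+[.5835+p[2],-.4065+p[3],.265+p[4]]],(0,0,640,400)),(0,0),.6)
        s,w=T[n]; c+=((r-s)**2*w).sum()
    return c+ (np.array(p[2:])**2).sum()/.002**2
for x0 in([1.57,.44,0,0,0],[1.54,.5,0,0,0],[1.6,.38,0,0,0]):
    r=minimize(cost,x0,method='Nelder-Mead',options=dict(initial_simplex=np.vstack([x0]+[np.array(x0)+np.eye(5)[i]*[.04,.06,.002,.002,.002][i] for i in range(5)]),maxfev=500))
    p=r.x; d=np.array([np.cos(p[1])*np.cos(p[0]),np.cos(p[1])*np.sin(p[0]),-np.sin(p[1])]); o=np.array([.5835,-.4065,.265])+p[2:]
    nz=SR.apply([0,0,1]); k=(SL-o)@nz/(d@nz); print(p.round(4),round(r.fun,1),"hit",SR.inv().apply(o+k*d-SL).round(3))
now=snap("n")
cv2.imwrite("pics/c11.png",np.hstack([cv2.resize(now["side"][150:300,220:420,::-1],(400,300)),cv2.resize(now["top"][110:260,250:450,::-1],(400,300))]))
E
```

```text
[ 1.574e+00  4.414e-01 -1.000e-03  9.000e-04 -1.700e-03] 53.6 hit [ 0.002  0.008 -0.   ]
[ 1.5744e+00  4.3260e-01 -1.3000e-03  4.0000e-04 -1.0000e-03] 53.5 hit [0.    0.019 0.   ]
[ 1.587e+00  4.349e-01 -1.300e-03  1.000e-03 -1.000e-03] 54.6 hit [-0.005  0.014 -0.   ]
```

View pics/c11.png

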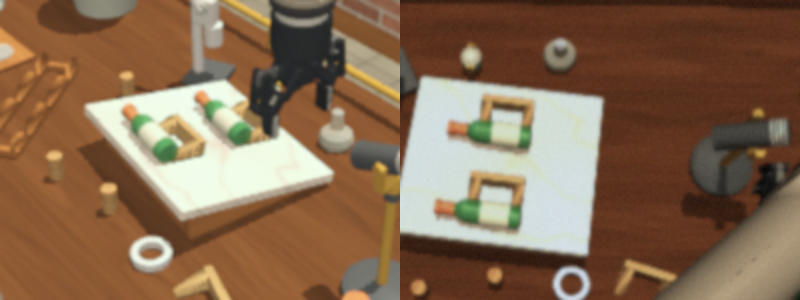

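Both bottles are chocked and well apart (top crop 488,132 and 478,212). The beam lands within about 1–2 cm of the slab's middle, and the robot is clear of everything. Handing in.

```bash
python3 -c "
from station import hand_in; print(hand_in())"
```

```text
the job is handed in; nothing more can be done
None
```

I've handed the job in, with no verdict returned: both bottles from the rack lie across the slab, each against its own oak chock and well apart, the spotlight points within about 1–2 cm of the slab's middle, and I left the corkscrew, stoppers, collar and corks alone.

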